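# Re-ring the agitator spindle of a culture vessel

## Robot

A 6-joint arm with a two-finger parallel gripper is mounted at the origin on the work surface. World frame = base frame: x ahead of the robot, y to its left, z up, the work surface at z = 0. Lengths are in m, angles in degrees, forces in N, time in s.
With the tool pointing down it reaches from about 0.375 to 0.9 m from the base axis. Payload 3.1 kg.
Tool frame: the origin (TCP) lies on the centre line of the jaws, within the pads' length; the fingertips stand 14 mm ahead of it and the grasp point (between the pads) lies 5 mm behind it (bot.tips_ahead is the distance from the TCP to the fingertips, in m); z points along the fingers, y is the line along which they close (so a half turn about z gives the same grasp; the last joint's range is limited). The gripper opens to 87 mm and grips with 3 to 60 N. Pads are 19 mm wide; open, the fingers measure 117 mm over their backs; the gripper's body (75 mm by 190 mm) begins 51 mm behind the grasp point.
Start: joints at [-76.289, 30.224, 82.088, -0, 67.689, -10.227], TCP at [0.254, -0.571, 0.237] pointing down, gripper open.
Joint ranges: [-176.69, 176.69], [-43.24, 126.21], [12.49, 139.97], [-82, 262], [0, 151.66], [-163.58, 163.58]. Speed limits (degrees/s): [159.86, 159.86, 180, 180, 180, 180].

## Interface

Orientations are given as a 3x3 rotation matrix whose columns are the frame's x, y, z axes.
In Python, from rig import bot gives the robot as it stands.
- The arm moves only by the tool play_rows, never from a script. Its argument "moves" is a list that holds one entry, the list of rows, each a list of 6 numbers: the shift along the tool's x, y, z in mm, then the turn, a rotation vector about the tool's x, y, z in rad. A call has 1 to 5 rows; each row shifts and turns the commanded pose from where the row before left it, along the tool's axes as they then stand; what a row does not reach is not made up. A row lasts 1/10 s, in which the tool goes at most 50 mm and 8.59 degrees, less where a joint would pass 70% of its speed; a pose out of reach is approached as far as the arm can. A call with a gripper value outside its range is refused whole. "fingers" is the opening, from -1 (shut) to 1 (fully open), set as the call begins (left out, the last holds). The fingers move at their own pace and stop on an object; the grip force is fixed at half the most. Time passes only in rows, so rows that do not move let the fingers close. It gives the time, the measured TCP pose, the force, the opening and the grip force at its end, in the units of the state.
- bot.read_state(): the state, without advancing time (a new reading comes with each control period).
- bot.capture(name): name is "scene" or "top"; returns a dict with "image" (384x512x3 uint8, blue, green, red), "fx", "fy", "cx", "cy" (pixels), "distortion" ([k1, k2, p1, p2, k3] as OpenCV has them; the pictures are not rectified), "R" (3x3) and "t" (3): a world point X has camera coordinates R X + t. Camera axes: x right, y down, z forward; pixel columns grow to the right and rows downward; lengths in m; the calibration is good to about 2 mm. A picture is of the moment at which its call begins. There is no depth.
- bot.hand_in(): hands the job in; it is judged then, once.
Trained networks look in a picture, given as the dict that the camera call returned (one of the last four; its "shot" number tells which), for a name from the list of things; names that differ only in an ending like _2 or _b are one class to them, and where a whole thing is asked for, a point or a joint stands for the part that bears it (a point fixed in the world has none). Each returns a list of dicts, best first, with "confidence" (0 to 1); they miss things now and then, are a little off and sometimes report something else, mostly with a low value. They report only what shows in the picture. A call takes as long as a camera call. They do not tell look-alikes from the thing itself.
- bot.search_frame(picture, query): "centre" ([column, row] in pixels, amid what is visible of it).
- bot.silhouettes(picture, query): "pixels" (384x512 bool, what is visible of it) and "centre" ([column, row] in pixels, amid what is visible of it).
- bot.pinpoint(picture, query): "centre" ([column, row] in pixels: a listed point, or the origin of a listed thing).
The state is a dict: "time_s": time; "joint_positions": joint angles; "qvel": joint speeds; "tau": joint torques, N m; "position": TCP position; "tcp_rot": TCP orientation; "force": force on the tool from outside, world axes, zero at the start; "moment": the same for the moment, N m; "opening": opening from 0.0 (shut) to 1.0 (fully open); "grasp_force": force on a finger pad.
Only numpy, scipy, OpenCV 4.12 (cv2) and the standard library are available. Lean on these libraries where they do the work, as an engineer would, in place of code of your own. Each camera call takes 0.05 s, during which the arm holds its last target. There are 200 camera calls.

## Task

Change the spacer rings on this agitator spindle: take the impeller off and set it aside on the bench, take off every worn ring that is still on the spindle and drop it into the open clear tub, and only then thread the three new rings from the bench onto the spindle, largest first and smallest last, each fully home and flat on its own shoulder. Finish by putting the impeller back over the spindle's tip, open hub end down, sitting upright on the smallest ring; leave the lamp, the Petri dish and the closed culture box where they are.

Things in the scene. Friction and masses are not known exactly. Their poses are not given: they have to be found in the camera images.
- drive: Agitator drive, bare steel, fixed, upside down on its round head plate (120 mm across, fittings below z = 26). Origin under its centre, z up along the stepped spindle. Boss of 45 mm diameter up to z = 50 mm, then steps, each a shoulder for the next ring: 34 mm diameter up to z = 64, 24 mm up to 78, 15 mm up to 90.5, tip 8 mm up to 106; step edges bevelled about 1 mm.
- spindle_tip (a point): Top end of the spindle, on its axis, 106 mm above the bench.
- seat_impeller (a point): Point on the spindle axis, 121 mm above the bench, where the impeller's mid point lies when its hub rests on the new small ring.
- impeller_mid (a point): Six-blade impeller, bare steel, about 220 g, on the tip of the spindle at the start, open end of its hub down. Point on its axis half-way up (30 mm above the underside), z to the closed end. Hub 30 mm diameter, 60 mm tall, bore 12 mm, 20 mm deep from below. Disc and blades reach 42 mm from the axis, 2.5 to 22.5 mm above the underside; grip the hub above them.
- tub_in (a point): Centre of the inner floor of the discard tub: an open, clear plastic culture box (loose, 160 g), 124 x 124 mm outside, 116 x 116 mm inside, 85 mm tall, floor 4 mm thick, whose top is open. z up.
- lamp: Bystander: spirit lamp, violet glass bottle 74 mm across with a metal neck, 98 mm tall; origin at the centre of its underside.
- dish: Bystander: closed glass Petri dish 92 mm across, 18 mm tall; origin at the centre of its underside.
- culture_box: Bystander: closed clear culture box with a white lid, 112 x 112 mm, 90 mm tall; origin at the centre of its underside.
- seat_large (a point): Point on the spindle axis where the middle of the large ring lies when it is fully home, its underside on its shoulder 50 mm above the bench.
- new_large_mid (a point): New large spacer ring, plain white plastic, lying flat on the bench: 64 mm outside diameter, 38 mm bore, 13 mm thick. This point is the centre of the ring, half-way up; z is the ring's axis.
- worn_large_mid (a point): Worn large spacer ring, same shape and size as the new large one (64 mm outside, 38 mm bore, 13 mm thick), home on its shoulder of the spindle, under the impeller, at the start; not there in every run. This point is the centre of the ring, half-way up; z is the ring's axis.
- seat_medium (a point): Point on the spindle axis where the middle of the medium ring lies when it is fully home, its underside on its shoulder 64 mm above the bench.
- new_medium_mid (a point): New medium spacer ring, plain white plastic, lying flat on the bench: 54 mm outside diameter, 28 mm bore, 13 mm thick. This point is the centre of the ring, half-way up; z is the ring's axis.
- worn_medium_mid (a point): Worn medium spacer ring, same shape and size as the new medium one (54 mm outside, 28 mm bore, 13 mm thick), home on its shoulder of the spindle, under the impeller, at the start; not there in every run. This point is the centre of the ring, half-way up; z is the ring's axis.
- seat_small (a point): Point on the spindle axis where the middle of the small ring lies when it is fully home, its underside on its shoulder 78 mm above the bench.
- new_small_mid (a point): New small spacer ring, plain white plastic, lying flat on the bench: 44 mm outside diameter, 19 mm bore, 13 mm thick. This point is the centre of the ring, half-way up; z is the ring's axis.
- worn_small_mid (a point): Worn small spacer ring, same shape and size as the new small one (44 mm outside, 19 mm bore, 13 mm thick), home on its shoulder of the spindle, under the impeller, at the start; not there in every run. This point is the centre of the ring, half-way up; z is the ring's axis.
Not all that is in view belongs to the job. Leave any brown or yellow look-alike of the part that bears new_small_mid alone.

How it is judged (in metres and radians):
On the way, in this order (a step that is already met when the one before it is completed fails the run):
1. every worn ring lies in the discard tub (x of worn_large_mid in the frame of tub_in between -0.058 and 0.058 m and y of worn_large_mid in the frame of tub_in between -0.058 and 0.058 m and z of worn_large_mid in the frame of tub_in between -0.005 and 0.078 m and x of worn_medium_mid in the frame of tub_in between -0.058 and 0.058 m and y of worn_medium_mid in the frame of tub_in between -0.058 and 0.058 m and z of worn_medium_mid in the frame of tub_in between -0.005 and 0.078 m and x of worn_small_mid in the frame of tub_in between -0.058 and 0.058 m and y of worn_small_mid in the frame of tub_in between -0.058 and 0.058 m and z of worn_small_mid in the frame of tub_in between -0.005 and 0.078 m), for 0.2 s.
2. the new large ring is fully home on its shoulder (distance between new_large_mid and seat_large below 0.0055 m and angle between new_large_mid's own z axis and vertical below 0.1 rad), for 0.2 s.
3. the new medium ring is fully home on its shoulder (distance between new_medium_mid and seat_medium below 0.0055 m and angle between new_medium_mid's own z axis and vertical below 0.1 rad), for 0.2 s.
4. the new small ring is fully home on its shoulder (distance between new_small_mid and seat_small below 0.0055 m and angle between new_small_mid's own z axis and vertical below 0.1 rad), for 0.2 s.
5. the impeller is back, fully down, on the spindle (distance between impeller_mid and seat_impeller below 0.0065 m and angle between impeller_mid's own z axis and vertical below 0.1 rad), for 0.2 s.
At the end, for the whole second after the job is handed in: Worn rings in the upright tub, below its rim; each new ring on its own shoulder (centre within 5.5 mm of its seat point, flat within 0.1 rad); impeller on the small ring (mid within 6.5 mm of its seat point, upright within 0.1 rad); all released and at rest (all of step 1 and all of step 2 and all of step 3 and all of step 4 and all of step 5 and angle between tub_in's own z axis and vertical below 0.1 rad and linear speed of each of impeller, new_large, new_medium, new_small, worn_large, worn_medium, worn_small below 0.02 m/s); the robot touches nothing.
It fails at once if the lamp is pushed more than 30 mm from its place or tipped (distance of lamp from where it was at the start of the episode above 0.03 m or angle between lamp's own z axis and vertical above 0.35 rad).
It fails at once if the dish is pushed more than 30 mm from its place or tipped (distance of dish from where it was at the start of the episode above 0.03 m or angle between dish's own z axis and vertical above 0.35 rad).
It fails at once if the culture box is pushed more than 30 mm from its place or tipped (distance of culture_box from where it was at the start of the episode above 0.03 m or angle between culture_box's own z axis and vertical above 0.35 rad).
Of worn_large, worn_medium, worn_small only 1 to 3 are there at a start; the rules pass over those that are not, and their reading is None.
At some moment in a run one of new_large, new_medium, new_small may be knocked a few centimetres aside while the robot is not near it.
It also fails if it takes over 210 s, if anything falls off the work surface, if the arm or the gripper's body presses on something with over 40 N, if the wrist force passes 120 N, or if a joint passes its speed limit or range.

## Working session

There is one attempt and no reset: what is moved stays moved. The work goes in short steps, Python scripts to look and compute and a tool call to move; the robot and the scene stay as the last step left them, time stands still between calls to the robot, and variables do not carry over. Pictures are saved under pics/ and viewed, at most 14 in all, crops included, and the job is handed in when it is done.

Besides the shell and the picture viewer there is one more tool, called after ">>>" as name([rows], argument=value, ...), one row to a line, values as JSON. play_rows: Moves the arm, as the interface text tells. Its arguments: {"type":"object","properties":{"moves":{"type":"array","items":{"type":"array","items":{"type":"array","items":{"type":"number"}}}},"fingers":{"type":"number"}},"required":["moves"]}

```bash
mkdir -p pics; ls; cat > h.py <<'E'
import numpy as np,cv2
from rig import bot
def cap(n,save=None):
    p=bot.capture(n)
    if save: cv2.imwrite(f'pics/{save}.png',p['image'])
    return p
def ray(p,uv):
    K=np.array([[p['fx'],0,p['cx']],[0,p['fy'],p['cy']],[0,0,1.]])
    x=cv2.undistortPoints(np.array([[uv]],float),K,np.array(p['distortion'],float))[0,0]
    R=np.array(p['R']);t=np.array(p['t']).ravel()
    return -R.T@t, R.T@np.array([x[0],x[1],1.])
def atz(p,uv,z):
    o,d=ray(p,uv); return o+d*(z-o[2])/d[2]
def proj(p,X):
    K=np.array([[p['fx'],0,p['cx']],[0,p['fy'],p['cy']],[0,0,1.]])
    return cv2.projectPoints(np.array(X,float).reshape(-1,1,3),cv2.Rodrigues(np.array(p['R'],float))[0],np.array(p['t'],float).reshape(3,1),K,np.array(p['distortion'],float))[0][:,0]
def tri(obs):
    A=np.zeros((3,3));b=np.zeros(3)
    for p,uv in obs:
        o,d=ray(p,uv);d/=np.linalg.norm(d);M=np.eye(3)-np.outer(d,d);A+=M;b+=M@o
    return np.linalg.solve(A,b)
E
cat > a.py <<'E'
from h import *
np.set_printoptions(precision=4,suppress=True)
ps={n:cap(n,n+'0') for n in('scene','top')}
Z=dict(drive=0,impeller_mid=None,tub_in=.004,lamp=0,dish=0,culture_box=0,new_large_mid=.0065,new_medium_mid=.0065,new_small_mid=.0065,worn_large_mid=.0565,worn_medium_mid=.0705,worn_small_mid=.0845,spindle_tip=.106)
for q,z in Z.items():
    for n,p in ps.items():
        for r in bot.pinpoint(p,q)[:3]:
            print(q,n,np.round(r['centre'],1),round(r['confidence'],2), atz(p,r['centre'],.115 if z is None else z))
print({k:v for k,v in bot.read_state().items() if k in('time_s','position','tcp_rot','opening')})
for n,p in ps.items(): print(n,ray(p,(256,192)))
E
python3 a.py; python3 -c "
import cv2,numpy as np"
```

```text
pics
drive scene [289.7 204.3] 0.73 [0.467  0.0469 0.    ]
drive scene [289.6 184.6] 0.45 [ 0.3514 -0.0003  0.    ]
drive top [235.5 234. ] 0.76 [0.4599 0.0485 0.    ]
drive top [236.2 233.9] 0.52 [0.4602 0.0464 0.    ]
drive top [230.8 231.7] 0.27 [0.4668 0.0627 0.    ]
impeller_mid scene [291.9 175.6] 0.81 [0.4481 0.0403 0.115 ]
impeller_mid top [232.4 235.6] 0.97 [0.4596 0.0483 0.115 ]
tub_in scene [190.1 186.3] 0.73 [ 0.542  -0.3401  0.004 ]
tub_in scene [343.  214.1] 0.6 [0.438  0.2399 0.004 ]
tub_in top [171.8 245.3] 0.6 [0.4263 0.2414 0.004 ]
tub_in top [395.8 274.6] 0.48 [ 0.3365 -0.4311  0.004 ]
lamp top [288.8 137.1] 0.62 [ 0.7545 -0.1152  0.    ]
dish scene [196.7 160.5] 0.72 [ 0.3671 -0.4233  0.    ]
dish top [396.6 269.8] 0.68 [ 0.3503 -0.435   0.    ]
culture_box scene [368. 257.] 0.85 [ 0.603  0.368 -0.   ]
culture_box top [127.1 185.8] 0.91 [0.6082 0.3829 0.    ]
culture_box top [321.9 197.9] 0.28 [ 0.5676 -0.2135  0.    ]
new_large_mid scene [220.1 195.9] 0.51 [ 0.5455 -0.2035  0.0065]
new_large_mid top [323.  197.4] 0.56 [ 0.5688 -0.2159  0.0065]
new_large_mid top [
[... 658 characters left out ...]
5999 -0.4172  0.0065]
worn_medium_mid top [322.8 197. ] 0.28 [ 0.5667 -0.2069  0.0705]
worn_small_mid scene [291.6 184.2] 0.47 [0.4571 0.0448 0.0845]
worn_small_mid top [291.5 138. ] 0.68 [ 0.7352 -0.1184  0.0845]
spindle_tip scene [294.1 180.8] 0.87 [0.4624 0.055  0.106 ]
spindle_tip top [234.6 236.2] 0.56 [0.4576 0.0429 0.106 ]
{'time_s': 1.4, 'position': array([ 0.2536, -0.5712,  0.2365]), 'tcp_rot': array([[ 0.914 ,  0.4057, -0.    ],
       [ 0.4057, -0.914 ,  0.    ],
       [ 0.    , -0.    , -1.    ]]), 'opening': 0.9977547127714459}
scene (array([1.5515, 0.4269, 0.9116]), array([-0.7218, -0.3451, -0.6001]))
top (array([ 0.5049, -0.0484,  1.2678]), array([ 0.0643,  0.027 , -0.9976]))
```

```bash
python3 -c "
import cv2
a=cv2.imread('pics/top0.png');cv2.imwrite('pics/top0c.png',cv2.resize(a[110:310,90:440],None,fx=2.28,fy=2.28,interpolation=2))
a=cv2.imread('pics/scene0.png');cv2.imwrite('pics/scene0c.png',cv2.resize(a[120:300,160:400],None,fx=3.3,fy=3.3,interpolation=2))"
```

```text
(no output)
```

View pics/top0c.png

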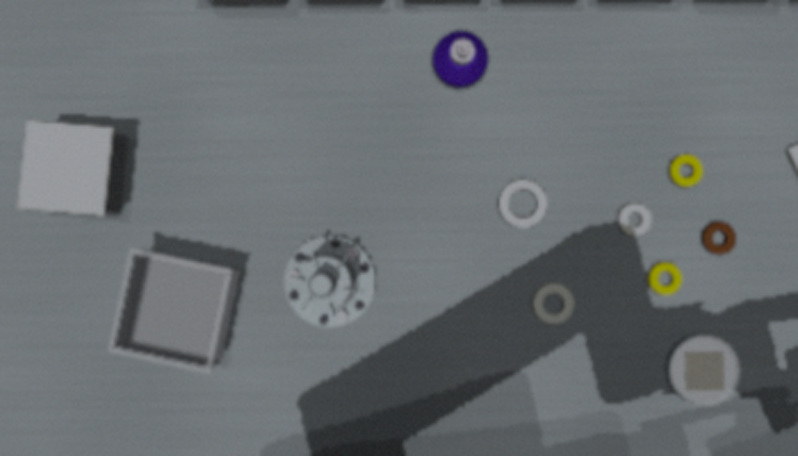

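View pics/scene0c.png

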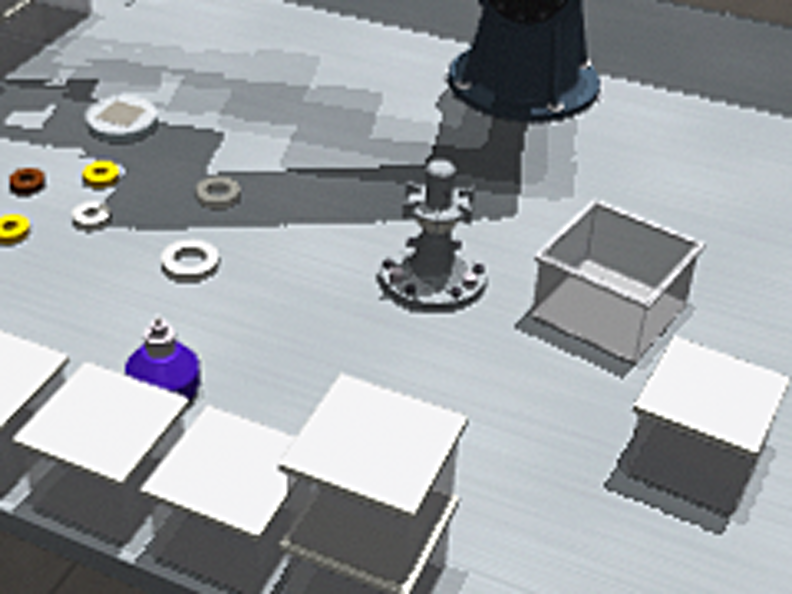

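The white ring at top pixel (368,206), about (0.54,-0.345), is new_small. Its look-alikes are yellow at (391,185) and (382,232) and brown at (405,214). The large ring is at top (319,199) and the medium at (332,243). The open tub is at (165,245), with the closed white-lidded box at (120,183). I'm going over to the drive now.

>>> play_rows([
  [[31.4, -34.4, 0, 0, 0, 0], [31.4, -34.4, 0, 0, 0, 0], [31.4, -34.4, 0, 0, 0, 0], [31.4, -34.4, 0, 0, 0, 0], [31.4, -34.4, 0, 0, 0, 0]],
], fingers=1)

```text
time_s: 1.9
position: [0.3276, -0.3487, 0.2367]
tcp_rot: [[0.914, 0.405, 0.0], [0.405, -0.914, -0.0], [0.0, 0.0, -1.0]]
force: [0.7, -0.6, 0.9]
opening: 0.998
grasp_force: 0.0
```

>>> play_rows([
  [[31.4, -34.4, 0, 0, 0, 0], [31.4, -34.4, 0, 0, 0, 0], [31.4, -34.4, 0, 0, 0, 0], [31.4, -34.4, 0, 0, 0, 0], [31.4, -34.4, 0, 0, 0, 0]],
])

```text
time_s: 2.4
position: [0.4015, -0.1278, 0.2369]
tcp_rot: [[0.914, 0.405, 0.001], [0.405, -0.914, -0.001], [0.001, 0.001, -1.0]]
force: [1.3, -0.6, 0.1]
opening: 0.999
grasp_force: 0.0
```

```bash
cat >> h.py <<'E'
def go(x,y,z,yaw=None):
    """print tool-frame shift (mm) to a target; yaw (deg) of tool x"""
    s=bot.read_state();R=np.array(s['tcp_rot']);d=R.T@(np.array([x,y,z])-s['position'])*1000
    y0=np.degrees(np.arctan2(R[1,0],R[0,0]))
    print('t',round(s['time_s'],1),'pos',np.round(s['position'],4),'yaw',round(y0,2),'tilt',np.round(R[:2,2],4),'op',round(s['opening'],3),'gf',round(s['grasp_force'],1),'F',np.round(s['force'],1))
    print('shift mm',np.round(d,1),'' if yaw is None else f'turn z rad {-np.radians(yaw-y0):.3f}')
E
python3 - <<'E'
from h import *
np.set_printoptions(precision=4,suppress=True)
ps={n:cap(n,n+'1') for n in('scene','top')}
top=ps['top']
for q,z in dict(new_large_mid=.0065,new_medium_mid=.0065,new_small_mid=.0065).items():
    for r in bot.silhouettes(top,q)[:4]:
        m=r['pixels']; (c,rad)=cv2.minEnclosingCircle(np.argwhere(m)[:,::-1].astype(np.float32))
        print(q,round(r['confidence'],2),np.round(c,1),round(rad,1),atz(top,c,.011)[:2],top['image'][m].mean(0).round())
for n,p in ps.items():
  for q in('impeller_mid','drive','tub_in'):
    for r in bot.pinpoint(p,q)[:1]: print(n,q,r['confidence'],r['centre'],atz(p,r['centre'],dict(impeller_mid=.121,drive=0,tub_in=.004)[q]))
    for r in bot.silhouettes(p,q)[:1]:
        m=r['pixels'];(c,rad)=cv2.minEnclosingCircle(np.argwhere(m)[:,::-1].astype(np.float32))
        print('  sil',c,rad,m.sum())
        if q=='tub_in' and n=='top':
            b=cv2.boxPoints(cv2.minAreaRect(np.argwhere(m)[:,::-1].astype(np.float32)));print([atz(p,u,.085)[:2] for u in b])
go(.4595,.048,.24)
E
```

```text
new_medium_mid 0.38 [337.5 241. ] 6.5 [ 0.4381 -0.2568] [142. 139. 136.]
new_small_mid 0.7 [404.5 214.5] 7.9 [ 0.5158 -0.459 ] [50. 64. 86.]
new_small_mid 0.51 [368.1 205.7] 7.0 [ 0.543  -0.3503] [151. 148. 145.]
new_small_mid 0.42 [390.2 184.6] 7.7 [ 0.606 -0.418] [ 27. 140. 139.]
scene impeller_mid 0.62 [292.5, 176.3] [0.4595 0.0467 0.121 ]
  sil (292.7173767089844, 179.71739196777344) 11.20894718170166 280
scene drive 0.76 [288.1, 204.8] [0.4724 0.0428 0.    ]
  sil (291.0, 203.0) 16.124614715576172 597
scene tub_in 0.59 [343.8, 213.0] [0.4308 0.2408 0.004 ]
  sil (346.0, 204.0) 26.925922393798828 1650
top impeller_mid 0.63 [231.1, 233.5] [0.4656 0.0513 0.121 ]
  sil (232.0, 234.5) 12.257750511169434 439
top drive 0.7 [231.7, 232.5] [0.4644 0.06   0.    ]
  sil (233.94178771972656, 233.1849365234375) 20.435510635375977 808
top tub_in 0.9 [173.7, 241.3] [0.4384 0.2357 0.004 ]
  sil (165.900390625, 245.82566833496094) 32.24976348876953 2200
[array([0.3807, 0.3215]), array([0.5082, 0.2949]), array([0.4788, 0.1576]), array([0.3523, 0.1845])]
t 3.2 pos [ 0.401  -0.1296  0.2365] yaw 23.91 tilt [-0.0001  0.0001] op 0.999 gf 0.0 F [ 0.4 -0.1 -0.4]
shift mm [ 125.5 -138.6   -3.5]
```

>>> play_rows([
  [[31.8, -34.7, 0, 0, 0, 0], [31.8, -34.7, 0, 0, 0, 0], [31.8, -34.7, 0, 0, 0, 0], [31.8, -34.7, 0, 0, 0, 0], [0, 0, 0, 0, 0, 0.125]],
])

```text
time_s: 3.75
position: [0.4622, 0.0539, 0.2367]
tcp_rot: [[0.956, 0.292, 0.002], [0.292, -0.956, 0.002], [0.002, -0.001, -1.0]]
force: [-0.2, -1.3, -0.4]
opening: 1.001
grasp_force: 0.0
```

>>> play_rows([
  [[0, 0, 0, 0, 0, 0.125], [0, 0, 0, 0, 0, 0.125], [0, 0, 0, 0, 0, 0.125], [0, 0, 0, 0, 0, 0.127], [0, 0, 0, 0, 0, 0]],
])

```text
time_s: 4.25
position: [0.4609, 0.0492, 0.2365]
tcp_rot: [[0.978, -0.207, -0.0], [-0.207, -0.978, -0.0], [-0.0, 0.0, -1.0]]
force: [-0.3, 0.4, 0.3]
opening: 1.0
grasp_force: 0.0
```

```bash
python3 - <<'E'
from h import *
go(.461,.049,.133,-12)
p=cap('scene','s2')
s=p['image'][100:250,210:380];cv2.imwrite('pics/s2c.png',cv2.resize(s,None,fx=4,fy=4,interpolation=2))
for z in(.151,.0):print(proj(p,[.461,.049,z]))
E
```

```text
t 4.2 pos [0.4609 0.0492 0.2365] yaw -11.96 tilt [-0.0001 -0.    ] op 1.0 gf 0.0 F [-0.3  0.4  0.3]
shift mm [1.000e-01 2.000e-01 1.035e+02] turn z rad 0.001
[[293.51225462 169.58409762]]
[[290.82059318 203.55570668]]
```

View pics/s2c.png

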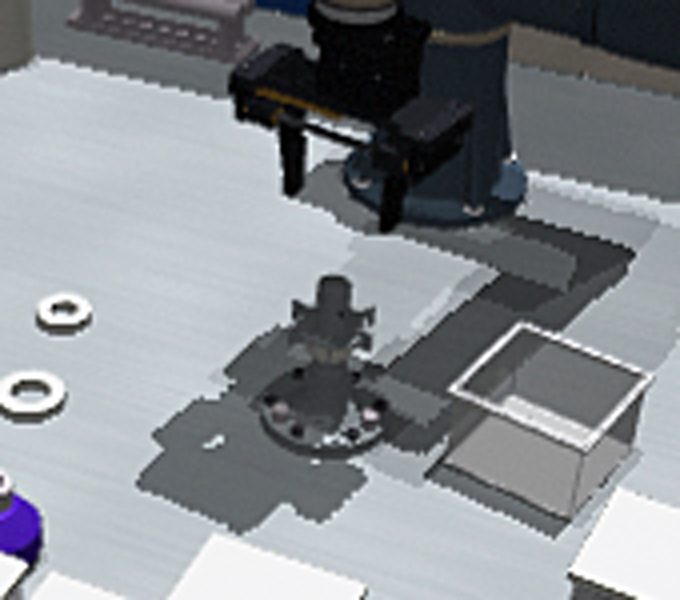

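A worn ring, tan and fairly small, shows under the impeller at crop (325,350). The hub top is at (335,282), matching the projection. I'm going down and gripping the hub.

>>> play_rows([
  [[0, 0, 30, 0, 0, 0], [0, 0, 30, 0, 0, 0], [0, 0, 30, 0, 0, 0], [0, 0, 13.5, 0, 0, 0], [0, 0, 0, 0, 0, 0]],
], fingers=0.3)

```text
time_s: 4.8
position: [0.4595, 0.0492, 0.1313]
tcp_rot: [[0.979, -0.206, -0.005], [-0.206, -0.979, 0.001], [-0.005, 0.0, -1.0]]
force: [-0.2, 0.2, 0.1]
opening: 0.682
grasp_force: 0.0
```

>>> play_rows([
  [[0, 0, 0, 0, 0, 0], [0, 0, 0, 0, 0, 0], [0, 0, 0, 0, 0, 0], [0, 0, 0, 0, 0, 0], [0, 0, 0, 0, 0, 0]],
], fingers=-1)

```text
time_s: 5.3
position: [0.4615, 0.0491, 0.1337]
tcp_rot: [[0.978, -0.208, 0.002], [-0.208, -0.978, -0.0], [0.002, -0.0, -1.0]]
force: [0.7, 0.7, 2.4]
opening: 0.338
grasp_force: 29.8
```

```bash
python3 - <<'E'
from h import *
go(.461,.049,.133,-12); print(bot.read_state()['moment'])
E
```

```text
t 5.3 pos [0.4615 0.0491 0.1337] yaw -11.98 tilt [ 0.0017 -0.    ] op 0.338 gf 29.8 F [0.7 0.7 2.4]
shift mm [-0.4  0.2  0.7] turn z rad 0.000
[ 0.13229792  0.03826713 -0.04558989]
```

>>> play_rows([
  [[0, 0, -10, 0, 0, 0], [0, 0, -30, 0, 0, 0], [0, 0, -40, 0, 0, 0], [0, 0, -27, 0, 0, 0], [0, 0, 0, 0, 0, 0]],
])

```text
time_s: 5.8
position: [0.4633, 0.0488, 0.244]
tcp_rot: [[0.978, -0.207, 0.009], [-0.207, -0.978, -0.001], [0.009, -0.001, -1.0]]
force: [1.8, -0.4, -2.3]
opening: 0.339
grasp_force: 29.8
```

>>> play_rows([
  [[30, -12.6, 0, 0, 0, 0], [30, -12.6, 0, 0, 0, 0], [30, -12.6, 0, 0, 0, 0], [30, -12.6, 0, 0, 0, 0], [29, -12.6, 0, 0, 0, 0]],
])

```text
time_s: 6.3
position: [0.6198, 0.08, 0.2382]
tcp_rot: [[0.978, -0.208, -0.004], [-0.208, -0.978, 0.0], [-0.004, 0.001, -1.0]]
force: [0.3, -0.7, -2.7]
opening: 0.339
grasp_force: 29.8
```

>>> play_rows([
  [[0, 0, 45, 0, 0, 0], [0, 0, 45, 0, 0, 0], [0, 0, 45, 0, 0, 0], [0, 0, 43, 0, 0, 0], [0, 0, 0, 0, 0, 0]],
])

```text
time_s: 6.8
position: [0.6125, 0.0799, 0.0538]
tcp_rot: [[0.978, -0.208, -0.019], [-0.208, -0.978, 0.001], [-0.019, 0.003, -1.0]]
force: [-2.0, -0.4, -2.8]
opening: 0.337
grasp_force: 29.8
```

```bash
python3 - <<'E'
from h import *
p=cap('scene','s3');t=cap('top','t3')
go(.62,.08,.0425,-12)
s=p['image'][100:250,210:380];cv2.imwrite('pics/s3c.png',cv2.resize(np.hstack([s,t['image'][160:310,150:320]]),None,fx=2.3,fy=2.3,interpolation=2))
E
```

```text
t 6.9 pos [0.6186 0.0798 0.0608] yaw -11.99 tilt [-0.004   0.0002] op 0.336 gf 29.8 F [ 0.2 -0.8 -1.3]
shift mm [ 1.4 -0.5 18.3] turn z rad 0.000
```

View pics/s3c.png

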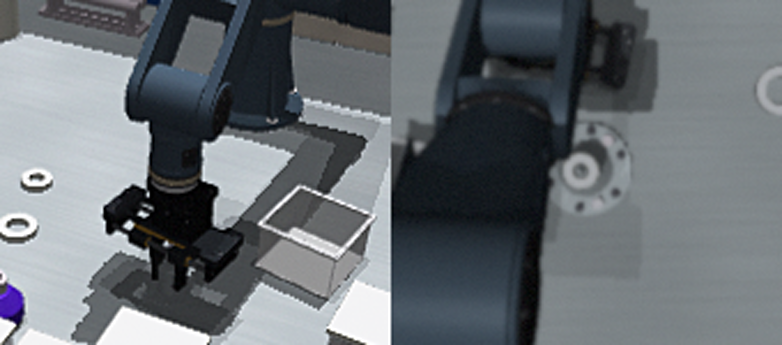

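>>> play_rows([
  [[0, 0, 8, 0, 0, 0], [0, 0, 8, 0, 0, 0], [0, 0, 0, 0, 0, 0], [0, 0, 1, 0, 0, 0], [0, 0, 0, 0, 0, 0]],
])

```text
time_s: 7.4
position: [0.6202, 0.0797, 0.0458]
tcp_rot: [[0.978, -0.208, 0.001], [-0.208, -0.978, -0.0], [0.001, -0.0, -1.0]]
force: [-0.4, 0.6, -1.6]
opening: 0.341
grasp_force: 29.8
```

>>> play_rows([
  [[0, 0, 0.5, 0, 0, 0], [0, 0, 0, 0, 0, 0], [0, 0, 0.5, 0, 0, 0], [0, 0, 0, 0, 0, 0], [0, 0, 0, 0, 0, 0]],
])

```text
time_s: 7.9
position: [0.6198, 0.0797, 0.044]
tcp_rot: [[0.978, -0.208, -0.0], [-0.208, -0.978, -0.0], [-0.0, 0.0, -1.0]]
force: [0.0, -0.2, -2.1]
opening: 0.336
grasp_force: 29.8
```

>>> play_rows([
  [[0, 0, 0.7, 0, 0, 0], [0, 0, 0, 0, 0, 0], [0, 0, 0.7, 0, 0, 0], [0, 0, 0, 0, 0, 0], [0, 0, 0, 0, 0, 0]],
])

```text
time_s: 8.4
position: [0.6199, 0.0798, 0.0429]
tcp_rot: [[0.978, -0.208, 0.0], [-0.208, -0.978, -0.0], [0.0, -0.0, -1.0]]
force: [-1.3, -0.5, 0.8]
opening: 0.338
grasp_force: 29.8
```

>>> play_rows([
  [[0, 0, 0.4, 0, 0, 0], [0, 0, 0, 0, 0, 0], [0, 0, 0, 0, 0, 0]],
])

```text
time_s: 8.7
position: [0.62, 0.0798, 0.0429]
tcp_rot: [[0.978, -0.208, 0.001], [-0.208, -0.978, -0.0], [0.001, -0.0, -1.0]]
force: [-2.3, 0.0, 5.3]
opening: 0.335
grasp_force: 29.8
```

>>> play_rows([
  [[0, 0, 0, 0, 0, 0], [0, 0, 0, 0, 0, 0], [0, 0, 0, 0, 0, 0], [0, 0, 0, 0, 0, 0], [0, 0, -20, 0, 0, 0]],
], fingers=0.3)

```text
time_s: 9.2
position: [0.6176, 0.0798, 0.0597]
tcp_rot: [[0.978, -0.208, -0.006], [-0.208, -0.978, 0.0], [-0.006, 0.001, -1.0]]
force: [-0.6, 1.0, -0.0]
opening: 0.625
grasp_force: 0.0
```

>>> play_rows([
  [[0, 0, -35, 0, 0, 0], [0, 0, -45, 0, 0, 0], [0, 0, -45, 0, 0, 0], [0, 0, -45, 0, 0, 0], [0, 0, 0, 0, 0, 0]],
])

```text
time_s: 9.7
position: [0.6244, 0.0796, 0.2398]
tcp_rot: [[0.978, -0.208, 0.016], [-0.208, -0.978, -0.001], [0.015, -0.003, -1.0]]
force: [1.3, -0.1, 0.2]
opening: 0.653
grasp_force: 0.0
```

>>> play_rows([
  [[0, 48, 0, 0, 0, 0], [0, 48, 0, 0, 0, 0], [0, 48, 0, 0, 0, 0], [0, 48, 0, 0, 0, 0], [0, 0, 0, 0, 0, 0]],
])

```text
time_s: 10.2
position: [0.5789, -0.1139, 0.2315]
tcp_rot: [[0.977, -0.214, -0.001], [-0.214, -0.977, -0.002], [-0.0, 0.002, -1.0]]
force: [0.3, 0.2, 0.3]
opening: 0.651
grasp_force: 0.0
```

```bash
python3 - <<'E'
from h import *
p=cap('scene','s4');t=cap('top','t4')
for r in bot.pinpoint(t,'spindle_tip')[:2]: print('tip top',r['confidence'],r['centre'],atz(t,r['centre'],.106))
for r in bot.pinpoint(p,'spindle_tip')[:2]: print('tip sc',r['confidence'],r['centre'],atz(p,r['centre'],.106))
for q in('worn_small_mid','worn_medium_mid','worn_large_mid'):
  for r in bot.pinpoint(p,q)[:2]: print(q,r['confidence'],r['centre'])
  for r in bot.pinpoint(t,q)[:2]: print(q,r['confidence'],r['centre'])
go(.461,.049,.24,-12)
s=p['image'][150:230,240:330];u=t['image'][190:270,190:280];cv2.imwrite('pics/s4c.png',cv2.resize(np.hstack([s,u]),None,fx=4.4,fy=4.4,interpolation=2))
for z in(.05,.063,.064,.077,.078,.091,.106):print(z,proj(p,[.461,.049,z]),proj(t,[.461,.049,z]))
E
```

```text
tip top 0.97 [233.0, 235.5] [0.45950733 0.04734143 0.106     ]
tip top 0.16 [233.2, 233.7] [0.46447425 0.04678031 0.106     ]
tip sc 0.59 [295.7, 180.9] [0.46040715 0.06026285 0.106     ]
worn_small_mid 0.56 [292.9, 186.0]
worn_small_mid 0.24 [369.2, 258.5]
worn_small_mid 0.67 [234.6, 234.1]
worn_medium_mid 0.16 [231.1, 233.0]
t 10.7 pos [ 0.5801 -0.1069  0.2322] yaw -11.88 tilt [-0.  0.] op 0.65 gf 0.0 F [-0.9  0.3 -0.4]
shift mm [-148.7 -128.    -7.8] turn z rad 0.002
0.05 [[291.67385232 192.7727455 ]] [[234.01383814 234.22418049]]
0.063 [[291.90162738 189.89645664]] [[233.65295913 234.38910559]]
0.064 [[291.91925272 189.67392662]] [[233.6248766  234.40193944]]
0.077 [[292.14975245 186.76424203]] [[233.25551468 234.57073781]]
0.078 [[292.16758931 186.53911994]] [[233.22676815 234.58387483]]
0.091 [[292.4008646  183.59543253]] [[232.8486208  234.75668447]]
0.106 [[292.67329192 180.15890917]] [[232.40178947 234.96087756]]
```

View pics/s4c.png

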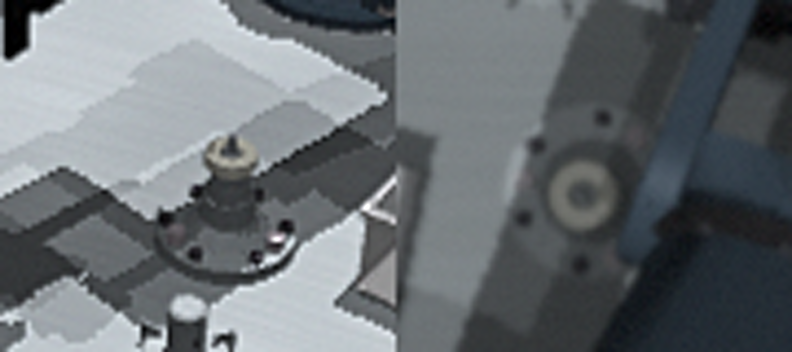

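Only the worn small ring is on the spindle: tan, in the left crop at (231,158) at the 78–91 mm height, about 43 mm across in the top view. The shoulders below it are bare. I'm fetching it.

>>> play_rows([
  [[-29.7, -25.6, 0, 0, 0, 0], [-29.7, -25.6, 0, 0, 0, 0], [-29.7, -25.6, 0, 0, 0, 0], [-29.7, -25.6, 0, 0, 0, 0], [-29.7, -25.6, 0, 0, 0, 0]],
])

```text
time_s: 11.2
position: [0.4603, 0.0495, 0.2324]
tcp_rot: [[0.978, -0.207, 0.001], [-0.207, -0.978, 0.0], [0.001, -0.0, -1.0]]
force: [-0.3, 1.0, 0.5]
opening: 0.65
grasp_force: 0.0
```

>>> play_rows([
  [[0, 0, 0, 0, 0, 0], [0, 0, 30, 0, 0, 0], [0, 0, 30, 0, 0, 0], [0, 0, 0, 0, 0, 0], [0, 0, 0, 0, 0, 0]],
])

```text
time_s: 11.7
position: [0.4617, 0.0479, 0.1724]
tcp_rot: [[0.978, -0.207, -0.0], [-0.207, -0.978, 0.0], [-0.0, 0.0, -1.0]]
force: [0.2, 0.3, 0.5]
opening: 0.649
grasp_force: 0.0
```

```bash
python3 - <<'E'
from h import *
go(.461,.049,.091,-12)
E
```

```text
t 11.7 pos [0.4617 0.0479 0.1724] yaw -11.98 tilt [-0.0005  0.    ] op 0.649 gf 0.0 F [0.2 0.3 0.5]
shift mm [-0.9 -0.9 81.4] turn z rad 0.000
```

>>> play_rows([
  [[-0.9, -0.9, 35, 0, 0, 0], [0, 0, 35, 0, 0, 0], [0, 0, 11.4, 0, 0, 0], [0, 0, 0, 0, 0, 0], [0, 0, 0, 0, 0, 0]],
])

```text
time_s: 12.2
position: [0.4621, 0.0488, 0.092]
tcp_rot: [[0.978, -0.208, 0.003], [-0.208, -0.978, -0.0], [0.003, -0.0, -1.0]]
force: [0.3, 1.0, 0.4]
opening: 0.651
grasp_force: 0.0
```

>>> play_rows([
  [[0, 0, 0, 0, 0, 0], [0, 0, 0, 0, 0, 0], [0, 0, 0, 0, 0, 0], [0, 0, 0, 0, 0, 0], [0, 0, 0, 0, 0, 0]],
], fingers=-1)

```text
time_s: 12.7
position: [0.4614, 0.049, 0.0919]
tcp_rot: [[0.978, -0.208, 0.003], [-0.208, -0.978, -0.0], [0.003, -0.0, -1.0]]
force: [-0.7, 1.0, 5.9]
opening: 0.493
grasp_force: 30.0
```

>>> play_rows([
  [[0, 0, -5, 0, 0, 0], [0, 0, -15, 0, 0, 0], [0, 0, -40, 0, 0, 0], [0, 0, -45, 0, 0, 0], [0, 0, -40, 0, 0, 0]],
])

```text
time_s: 13.2
position: [0.4601, 0.0491, 0.2378]
tcp_rot: [[0.978, -0.208, -0.0], [-0.208, -0.978, 0.0], [-0.0, 0.0, -1.0]]
force: [0.6, -0.5, -0.0]
opening: 0.494
grasp_force: 30.0
```

>>> play_rows([
  [[-17.5, -45.1, 0, 0, 0, 0], [-17.5, -45.1, 0, 0, 0, 0], [-17.5, -45.1, 0, 0, 0, 0], [-17.5, -45.1, 0, 0, 0, 0], [0, 0, 0, 0, 0, 0]],
])

```text
time_s: 13.7
position: [0.4277, 0.2449, 0.2362]
tcp_rot: [[0.98, -0.201, 0.0], [-0.201, -0.98, 0.002], [-0.0, -0.002, -1.0]]
force: [0.4, -0.6, 0.5]
opening: 0.493
grasp_force: 30.0
```

```bash
python3 - <<'E'
from h import *
go(.43,.24,.075,-12)
t=cap('top','t5');p=cap('scene','s5')
s=p['image'][130:250,250:400];cv2.imwrite('pics/s5c.png',cv2.resize(np.hstack([s,t['image'][180:300,110:260]]),None,fx=2.6,fy=2.6,interpolation=2))
E
```

```text
t 13.7 pos [0.4277 0.2449 0.2362] yaw -11.57 tilt [0.0002 0.0022] op 0.493 gf 30.0 F [ 0.4 -0.6  0.5]
shift mm [  3.3   4.7 161.2] turn z rad 0.007
```

View pics/s5c.png

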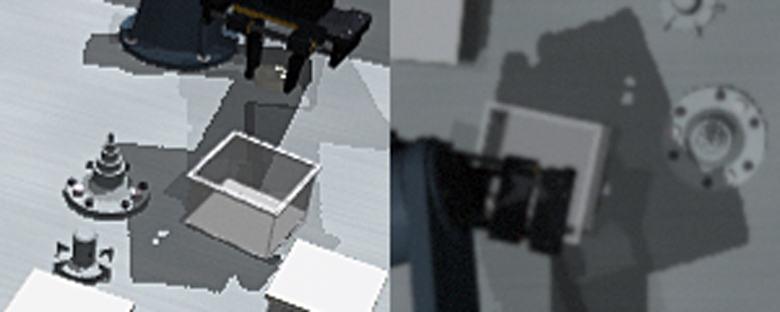

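The spindle is bare and the ring is held above the tub. I'm lowering it in.

>>> play_rows([
  [[0, 0, 0, 0, 0, 0], [0, 0, 40, 0, 0, 0], [0, 0, 40, 0, 0, 0], [0, 0, 0, 0, 0, 0], [0, 0, 0, 0, 0, 0]],
])

```text
time_s: 14.3
position: [0.4298, 0.2388, 0.1558]
tcp_rot: [[0.978, -0.21, -0.002], [-0.21, -0.978, -0.001], [-0.002, 0.001, -1.0]]
force: [0.2, 0.6, 0.4]
opening: 0.489
grasp_force: 30.0
```

>>> play_rows([
  [[0, 0, 20, 0, 0, 0], [0, 0, 30, 0, 0, 0], [0, 0, 30, 0, 0, 0], [0, 0, 0, 0, 0, 0], [0, 0, 0, 0, 0, 0]],
])

```text
time_s: 14.8
position: [0.431, 0.2401, 0.0774]
tcp_rot: [[0.978, -0.208, 0.002], [-0.208, -0.978, 0.001], [0.002, -0.001, -1.0]]
force: [1.4, -0.1, 0.4]
opening: 0.493
grasp_force: 30.0
```

>>> play_rows([
  [[0, 0, 0, 0, 0, 0], [0, 0, 0, 0, 0, 0], [0, 0, 0, 0, 0, 0], [0, 0, 0, 0, 0, 0], [0, 0, 0, 0, 0, 0]],
], fingers=0.3)

```text
time_s: 15.3
position: [0.4296, 0.2401, 0.0762]
tcp_rot: [[0.978, -0.208, 0.001], [-0.208, -0.978, 0.0], [0.0, -0.0, -1.0]]
force: [0.3, -0.7, -0.5]
opening: 0.647
grasp_force: 0.0
```

>>> play_rows([
  [[0, 0, -35, 0, 0, 0], [0, 0, -45, 0, 0, 0], [0, 0, -45, 0, 0, 0], [0, 0, -40, 0, 0, 0], [0, 0, 0, 0, 0, 0]],
])

```text
time_s: 15.8
position: [0.433, 0.2413, 0.2463]
tcp_rot: [[0.978, -0.207, 0.012], [-0.207, -0.978, 0.004], [0.011, -0.006, -1.0]]
force: [1.0, -0.7, 0.4]
opening: 0.645
grasp_force: 0.0
```

>>> play_rows([
  [[17.5, 45.1, 0, 0, 0, 0], [17.5, 45.1, 0, 0, 0, 0], [17.5, 45.1, 0, 0, 0, 0], [17.5, 45.1, 0, 0, 0, 0], [0, 0, 0, 0, 0, 0]],
])

```text
time_s: 16.3
position: [0.4619, 0.0439, 0.2403]
tcp_rot: [[0.977, -0.215, 0.001], [-0.215, -0.977, -0.002], [0.001, 0.002, -1.0]]
force: [-0.1, 0.7, -0.1]
opening: 0.649
grasp_force: 0.0
```

```bash
python3 - <<'E'
from h import *
go(.461,.049,.114,-12)
t=cap('top','t6');p=cap('scene','s6')
s=p['image'][150:250,300:400];cv2.imwrite('pics/s6c.png',cv2.resize(np.hstack([s,t['image'][190:290,120:220]]),None,fx=3.5,fy=3.5,interpolation=2))
E
```

```text
t 16.3 pos [0.4619 0.0439 0.2403] yaw -12.41 tilt [ 0.0005 -0.0019] op 0.649 gf 0.0 F [-0.1  0.7 -0.1]
shift mm [ -2.   -5.  126.3] turn z rad -0.007
```

View pics/s6c.png

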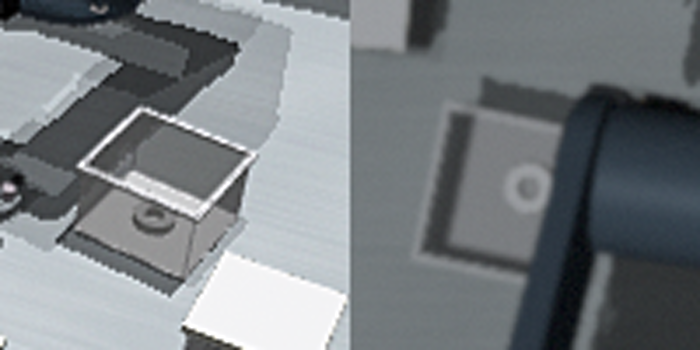

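The worn ring lies in the tub: scene crop (150,215), top crop (528,188). Next I'm locating the spindle axis by squeezing the tip in two directions.

>>> play_rows([
  [[0, 0, 0, 0, 0, 0], [0, 0, 45, 0, 0, 0], [0, 0, 45, 0, 0, 0], [0, 0, 39, 0, 0, 0], [0, 0, 0, 0, 0, 0]],
])

```text
time_s: 16.9
position: [0.4562, 0.0513, 0.1076]
tcp_rot: [[0.979, -0.205, -0.012], [-0.205, -0.979, 0.002], [-0.013, 0.001, -1.0]]
force: [0.6, -0.2, -0.6]
opening: 0.651
grasp_force: 0.0
```

>>> play_rows([
  [[0, 0, 0, 0, 0, 0], [0, 0, 0, 0, 0, 0], [0, 0, 0, 0, 0, 0]],
])

```text
time_s: 17.2
position: [0.4621, 0.0493, 0.1139]
tcp_rot: [[0.978, -0.207, 0.005], [-0.207, -0.978, -0.001], [0.005, -0.0, -1.0]]
force: [0.1, -0.6, -0.4]
opening: 0.651
grasp_force: 0.0
```

>>> play_rows([
  [[0, 0, 0, 0, 0, 0], [0, 0, 0, 0, 0, 0], [0, 0, 0, 0, 0, 0], [0, 0, 0, 0, 0, 0], [0, 0, 0, 0, 0, 0]],
], fingers=-1)

```text
time_s: 17.7
position: [0.4606, 0.049, 0.1119]
tcp_rot: [[0.978, -0.208, 0.0], [-0.208, -0.978, 0.0], [0.0, -0.0, -1.0]]
force: [-0.3, 0.2, 0.4]
opening: 0.277
grasp_force: 0.0
```

>>> play_rows([
  [[0, 0, 0, 0, 0, 0], [0, 0, 0, 0, 0, 0], [0, 0, 0, 0, 0, 0]],
])

```text
time_s: 18.0
position: [0.4608, 0.0506, 0.1118]
tcp_rot: [[0.978, -0.21, 0.001], [-0.21, -0.978, 0.003], [0.0, -0.003, -1.0]]
force: [2.0, 6.9, -0.3]
opening: 0.061
grasp_force: 30.0
```

>>> play_rows([
  [[0, 0, 0, 0, 0, 0], [0, 0, 0, 0, 0, 0], [0, 0, 0, 0, 0, 0], [0, 0, 0, 0, 0, 0], [0, 0, 0, 0, 0, 0]],
])

```text
time_s: 18.5
position: [0.4608, 0.0506, 0.1118]
tcp_rot: [[0.978, -0.209, 0.001], [-0.209, -0.978, 0.003], [0.0, -0.003, -1.0]]
force: [1.3, 7.4, 0.7]
opening: 0.061
grasp_force: 30.0
```

```bash
python3 - <<'E'
from h import *
go(.461,.049,.114,-12);print(bot.read_state()['moment'])
E
```

```text
t 18.5 pos [0.4608 0.0506 0.1118] yaw -12.08 tilt [0.0007 0.0026] op 0.061 gf 30.0 F [1.3 7.4 0.7]
shift mm [ 0.5  1.5 -2.2] turn z rad -0.001
[ 1.29282303 -0.2365436   0.01667811]
```

>>> play_rows([
  [[0, 0, 0, 0, 0, 0], [0, 0, 0, 0, 0, 0], [0, 0, 0, 0, 0, 0], [0, 0, 0, 0, 0, -0.1428], [0, 0, 0, 0, 0, -0.1428]],
], fingers=0)

```text
time_s: 19.0
position: [0.4605, 0.0488, 0.1118]
tcp_rot: [[0.997, 0.082, -0.0], [0.082, -0.997, -0.0], [-0.0, 0.0, -1.0]]
force: [-0.5, -0.2, -0.3]
opening: 0.432
grasp_force: 0.0
```

>>> play_rows([
  [[0, 0, 0, 0, 0, -0.1428], [0, 0, 0, 0, 0, -0.1428], [0, 0, 0, 0, 0, -0.1428], [0, 0, 0, 0, 0, -0.1428], [0, 0, 0, 0, 0, -0.1428]],
])

```text
time_s: 19.5
position: [0.4605, 0.0487, 0.1118]
tcp_rot: [[0.699, 0.715, -0.0], [0.715, -0.699, -0.0], [-0.0, 0.0, -1.0]]
force: [0.1, 0.0, -0.3]
opening: 0.496
grasp_force: 0.0
```

>>> play_rows([
  [[0, 0, 0, 0, 0, -0.1428], [0, 0, 0, 0, 0, -0.1428], [0, 0, 0, 0, 0, -0.1428], [0, 0, 0, 0, 0, -0.1428], [0, 0, 0, 0, 0, 0]],
])

```text
time_s: 20.0
position: [0.4605, 0.0488, 0.1118]
tcp_rot: [[0.208, 0.978, -0.0], [0.978, -0.208, -0.0], [-0.0, -0.0, -1.0]]
force: [-0.4, 0.1, -0.4]
opening: 0.502
grasp_force: 0.0
```

>>> play_rows([
  [[0, 0, 0, 0, 0, 0], [0, 0, 0, 0, 0, 0], [0, 0, 0, 0, 0, 0], [0, 0, 0, 0, 0, 0], [0, 0, 0, 0, 0, 0]],
], fingers=-1)

```text
time_s: 20.5
position: [0.4607, 0.0491, 0.1119]
tcp_rot: [[0.208, 0.978, 0.0], [0.978, -0.208, -0.0], [0.0, 0.0, -1.0]]
force: [2.5, -1.3, -1.1]
opening: 0.13
grasp_force: 2.4
```

>>> play_rows([
  [[0, 0, 0, 0, 0, 0], [0, 0, 0, 0, 0, 0], [0, 0, 0, 0, 0, 0], [0, 0, 0, 0, 0, 0], [0, 0, 0, 0, 0, 0]],
])

```text
time_s: 21.0
position: [0.4625, 0.0487, 0.1121]
tcp_rot: [[0.208, 0.978, 0.004], [0.978, -0.208, -0.001], [0.0, 0.004, -1.0]]
force: [4.9, -0.9, -3.7]
opening: 0.059
grasp_force: 30.0
```

```bash
python3 - <<'E'
from h import *
go(.461,.049,.114,78);print(bot.read_state()['moment'],bot.read_state()['joint_positions'])
E
```

```text
t 21.0 pos [0.4625 0.0487 0.1121] yaw 78.0 tilt [ 0.0041 -0.0006] op 0.059 gf 30.0 F [ 4.9 -0.9 -3.7]
shift mm [-0.  -1.6 -2. ] turn z rad 0.000
[-0.23787342 -1.0373203  -0.03865035] [-7.79655163e+00  3.03544361e+01  1.11334804e+02 -7.43271948e-03
  3.80728021e+01  4.20851624e+00]
```

>>> play_rows([
  [[0, 0, 0, 0, 0, 0], [0, 0, 0, 0, 0, 0], [0, 0, -40, 0, 0, 0], [0, 0, -45, 0, 0, 0], [0, 0, -45, 0, 0, 0]],
], fingers=1)

```text
time_s: 21.5
position: [0.4577, 0.0496, 0.2423]
tcp_rot: [[0.208, 0.978, -0.007], [0.978, -0.208, 0.001], [-0.0, -0.007, -1.0]]
force: [0.7, 0.3, -1.5]
opening: 0.426
grasp_force: 0.0
```

```bash
cat > rings.py <<'E'
from h import *
np.set_printoptions(precision=4,suppress=True)
OD=dict(large=64,medium=54,small=44)
def mask(p,z=.0065):
    hsv=cv2.cvtColor(p['image'],cv2.COLOR_BGR2HSV); return hsv
def find(p,guess,od,h=.013):
    """refine ring centre by matching synthetic annulus (top face) against gradient: bright-vs-bench contrast"""
    g=cv2.GaussianBlur(cv2.cvtColor(p['image'],cv2.COLOR_BGR2GRAY),(0,0),.6).astype(np.float32)
    a=np.linspace(0,2*np.pi,72,endpoint=False);u=np.c_[np.cos(a),np.sin(a),0*a]
    ro=od/2000;ri=ro-.013
    def samp(c,r,z):
        q=proj(p,np.array([*c,z])+r*u).astype(np.float32)
        return cv2.remap(g,q[None,:,0].copy(),q[None,:,1].copy(),1)[0]
    best=(-1e9,)
    def sc(c):
        return np.median(samp(c,(ro+ri)/2,h)-samp(c,ro+.006,.0))+0.5*(np.mean(samp(c,ro-.004,h)-samp(c,ro+.005,.0)))+.5*np.mean(samp(c,ri+.003,h)-samp(c,ri-.005,.004))
    c0=np.array(guess,float)
    for step,n in((.004,8),(.001,4),(.0003,4)):
        G=[(sc(c0+[i*step,j*step]),i,j) for i in range(-n,n+1) for j in range(-n,n+1)]
        b=max(G);c0=c0+[b[1]*step,b[2]*step]
    return c0,b[0]
if __name__=='__main__':
    ps={n:cap(n,n+'r') for n in('scene','top')}
    for k,gs in dict(large=(.557,-.205),medium=(.43,-.24),small=(.54,-.345)).items():
        for n,p in ps.items(): print(k,n,*find(p,gs,OD[k]))
    print(*[(k,n,proj(p,[*gs,.0065]).round(1)) for n,p in ps.items() for k,gs in dict(large=(.557,-.205),medium=(.43,-.24),small=(.54,-.345)).items()])
    go(.557,-.205,.1,78)
E
python3 rings.py
```

```text
large scene [ 0.5573 -0.209 ] 106.767685
large top [ 0.5646 -0.2043] 60.89884
medium scene [ 0.4261 -0.2476] 98.90321
medium top [ 0.4316 -0.243 ] 63.183205
small scene [ 0.5376 -0.3567] 96.077034
small top [ 0.5417 -0.3526] 63.19156
('large', 'scene', array([[218.2, 197.5]])) ('medium', 'scene', array([[226.8, 177.7]])) ('small', 'scene', array([[189.3, 185.2]])) ('large', 'top', array([[319.4, 201.3]])) ('medium', 'top', array([[331.7, 243.7]])) ('small', 'top', array([[366. , 206.7]]))
t 21.6 pos [0.4623 0.0492 0.2467] yaw 78.04 tilt [ 0.0085 -0.0009] op 0.526 gf 0.0 F [ 0.1 -0.3  0.1]
shift mm [-229.2  144.1  147.7] turn z rad 0.001
```

>>> play_rows([
  [[-38.2, 25.2, 0, 0, 0, 0], [-38.2, 25.2, 0, 0, 0, 0], [-38.2, 25.2, 0, 0, 0, 0], [-38.2, 25.2, 0, 0, 0, 0], [-38.2, 25.2, 0, 0, 0, 0]],
])

```text
time_s: 22.1
position: [0.5424, -0.1644, 0.2403]
tcp_rot: [[0.208, 0.978, -0.005], [0.978, -0.208, 0.003], [0.002, -0.006, -1.0]]
force: [1.6, 1.1, -0.3]
opening: 0.955
grasp_force: 0.0
```

>>> play_rows([
  [[-38.2, 25.2, 0, 0, 0, 0], [0, 0, 45, 0, 0, 0], [0, 0, 45, 0, 0, 0], [0, 0, 45, 0, 0, 0], [0, 0, 30, 0, 0, 0]],
])

```text
time_s: 22.6
position: [0.5569, -0.2043, 0.0725]
tcp_rot: [[0.208, 0.978, -0.009], [0.978, -0.208, 0.005], [0.003, -0.01, -1.0]]
force: [0.4, 1.0, 0.3]
opening: 0.999
grasp_force: 0.0
```

>>> play_rows([
  [[0, 0, 0, 0, 0, 0], [0, 0, 0, 0, 0, 0], [0, 0, 0, 0, 0, 0], [0, 0, 0, 0, 0, 0]],
])

```text
time_s: 23.0
position: [0.562, -0.207, 0.0789]
tcp_rot: [[0.207, 0.978, 0.003], [0.978, -0.207, -0.002], [-0.001, 0.003, -1.0]]
force: [-0.3, -0.0, 0.9]
opening: 1.0
grasp_force: 0.0
```

```bash
python3 - <<'E'
from h import *
go(.561,-.2067,.016,78)
p=cap('scene','s7')
s=p['image'][130:230,170:290];cv2.imwrite('pics/s7c.png',cv2.resize(s,None,fx=5,fy=5,interpolation=2))
E
```

```text
t 23.0 pos [ 0.562  -0.207   0.0789] yaw 78.03 tilt [ 0.0031 -0.0018] op 1.0 gf 0.0 F [-0.3 -0.   0.9]
shift mm [ 0.2 -1.2 62.9] turn z rad 0.000
```

View pics/s7c.png

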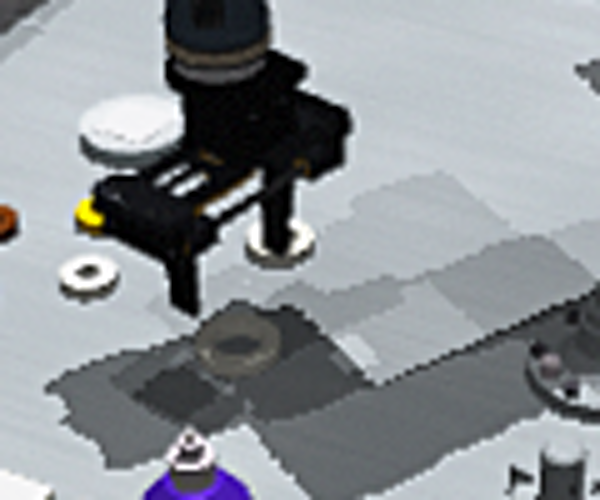

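>>> play_rows([
  [[0, 0, 15, 0, 0, 0], [0, 0, 15, 0, 0, 0], [0, 0, 10, 0, 0, 0], [0, 0, 8, 0, 0, 0], [0, 0, 4, 0, 0, 0]],
])

```text
time_s: 23.55
position: [0.5601, -0.2061, 0.0232]
tcp_rot: [[0.208, 0.978, -0.002], [0.978, -0.208, 0.001], [0.001, -0.002, -1.0]]
force: [-0.1, -0.1, 0.1]
opening: 1.0
grasp_force: 0.0
```

>>> play_rows([
  [[0, 0, 3, 0, 0, 0], [0, 0, 3, 0, 0, 0], [0, 0, 1.5, 0, 0, 0], [0, 0, 0, 0, 0, 0], [0, 0, 0, 0, 0, 0]],
])

```text
time_s: 24.05
position: [0.5611, -0.2066, 0.0176]
tcp_rot: [[0.208, 0.978, 0.001], [0.978, -0.208, -0.0], [-0.0, 0.001, -1.0]]
force: [-0.1, 0.7, 0.2]
opening: 1.004
grasp_force: 0.0
```

>>> play_rows([
  [[0, 0, 0, 0, 0, 0], [0, 0, 0, 0, 0, 0], [0, 0, 0, 0, 0, 0], [0, 0, 0, 0, 0, 0], [0, 0, 0, 0, 0, 0]],
], fingers=-1)

```text
time_s: 24.55
position: [0.5611, -0.2066, 0.0175]
tcp_rot: [[0.208, 0.978, 0.0], [0.978, -0.208, -0.0], [-0.0, 0.0, -1.0]]
force: [0.3, 0.1, -0.2]
opening: 0.711
grasp_force: 29.9
```

```bash
python3 - <<'E'
from h import *
go(.561,-.2067,.016,-12)
E
```

```text
t 24.6 pos [ 0.5611 -0.2066  0.0175] yaw 78.01 tilt [ 0.0005 -0.0002] op 0.711 gf 29.9 F [ 0.3  0.1 -0.2]
shift mm [-0.1 -0.   1.5] turn z rad 1.571
```

>>> play_rows([
  [[0, 0, 0, 0, 0, 0], [0, 0, 0, 0, 0, 0], [0, 0, 0, 0, 0, 0], [0, 0, 0, 0, 0, 0.1428], [0, 0, 0, 0, 0, 0.1428]],
], fingers=1)

```text
time_s: 25.05
position: [0.5608, -0.2065, 0.0173]
tcp_rot: [[0.48, 0.877, -0.0], [0.877, -0.48, 0.0], [0.0, -0.0, -1.0]]
force: [-0.0, -0.1, -0.0]
opening: 0.985
grasp_force: 0.0
```

>>> play_rows([
  [[0, 0, 0, 0, 0, 0.1428], [0, 0, 0, 0, 0, 0.1428], [0, 0, 0, 0, 0, 0.1428], [0, 0, 0, 0, 0, 0.1428], [0, 0, 0, 0, 0, 0.1428]],
])

```text
time_s: 25.55
position: [0.5608, -0.2065, 0.0173]
tcp_rot: [[0.937, 0.349, -0.0], [0.349, -0.937, 0.0], [-0.0, -0.0, -1.0]]
force: [-0.3, -0.5, -0.1]
opening: 1.001
grasp_force: 0.0
```

>>> play_rows([
  [[0, 0, 0, 0, 0, 0.1428], [0, 0, 0, 0, 0, 0.1428], [0, 0, 0, 0, 0, 0.1428], [0, 0, 0, 0, 0, 0.1428], [0, 0, 0, 0, 0, 0]],
])

```text
time_s: 26.05
position: [0.5608, -0.2065, 0.0173]
tcp_rot: [[0.978, -0.207, -0.0], [-0.207, -0.978, 0.0], [-0.0, -0.0, -1.0]]
force: [-0.5, 0.3, -0.4]
opening: 1.0
grasp_force: 0.0
```

>>> play_rows([
  [[0, 0, 0, 0, 0, 0], [0, 0, 0, 0, 0, 0], [0, 0, 0, 0, 0, 0], [0, 0, 0, 0, 0, 0], [0, 0, 0, 0, 0, 0]],
], fingers=-1)

```text
time_s: 26.55
position: [0.5608, -0.2065, 0.0173]
tcp_rot: [[0.978, -0.207, -0.0], [-0.207, -0.978, 0.0], [-0.0, -0.0, -1.0]]
force: [-0.0, 0.0, -0.5]
opening: 0.728
grasp_force: 30.0
```

>>> play_rows([
  [[0, 0, -5, 0, 0, 0], [0, 0, -30, 0, 0, 0], [0, 0, -40, 0, 0, 0], [0, 0, -45, 0, 0, 0], [0, 0, -30, 0, 0, 0]],
])

```text
time_s: 27.05
position: [0.5617, -0.207, 0.1707]
tcp_rot: [[0.978, -0.207, 0.003], [-0.207, -0.978, -0.002], [0.004, 0.001, -1.0]]
force: [1.3, -0.3, -0.6]
opening: 0.737
grasp_force: 30.0
```

>>> play_rows([
  [[0, 0, 0, 0, 0, 0], [0, 0, 0, 0, 0, 0], [0, 0, 0, 0, 0, 0]],
])

```text
time_s: 27.35
position: [0.5597, -0.2059, 0.1661]
tcp_rot: [[0.978, -0.208, -0.003], [-0.208, -0.978, 0.002], [-0.003, -0.001, -1.0]]
force: [-0.9, 0.1, 0.2]
opening: 0.724
grasp_force: 30.0
```

```bash
python3 - <<'E'
from h import *
go(.4627,.0501,.165,-12)
E
```

```text
t 27.4 pos [ 0.5597 -0.2059  0.1661] yaw -11.98 tilt [-0.0027  0.0015] op 0.724 gf 30.0 F [-0.9  0.1  0.2]
shift mm [-148.  -230.3    1.7] turn z rad 0.000
```

>>> play_rows([
  [[-24.8, -38.4, 0, 0, 0, 0], [-24.8, -38.4, 0, 0, 0, 0], [-24.8, -38.4, 0, 0, 0, 0], [-24.8, -38.4, 0, 0, 0, 0], [-24.8, -38.4, 0, 0, 0, 0]],
])

```text
time_s: 27.85
position: [0.4774, 0.0087, 0.1657]
tcp_rot: [[0.978, -0.208, -0.004], [-0.208, -0.978, 0.001], [-0.004, -0.0, -1.0]]
force: [0.8, 0.7, -0.2]
opening: 0.734
grasp_force: 30.0
```

>>> play_rows([
  [[-24.8, -38.4, 0, 0, 0, 0], [0, 0, 0, 0, 0, 0], [0, 0, 0, 0, 0, 0], [0, 0, 0, 0, 0, 0], [0, 0, 0, 0, 0, 0]],
])

```text
time_s: 28.35
position: [0.4639, 0.0485, 0.167]
tcp_rot: [[0.978, -0.21, -0.0], [-0.21, -0.978, -0.0], [0.0, 0.0, -1.0]]
force: [-1.2, 0.4, -1.5]
opening: 0.728
grasp_force: 30.0
```

>>> play_rows([
  [[0, 0, 0, 0, 0, 0], [0, 0, 0, 0, 0, 0]],
])

```text
time_s: 28.55
position: [0.4635, 0.0489, 0.1672]
tcp_rot: [[0.978, -0.209, 0.0], [-0.209, -0.978, -0.0], [0.0, 0.0, -1.0]]
force: [-0.2, 0.3, -0.5]
opening: 0.729
grasp_force: 30.0
```

```bash
python3 - <<'E'
from h import *
go(.4627,.0501,.0673,-12)
E
```

```text
t 28.6 pos [0.4635 0.0489 0.1672] yaw -12.08 tilt [ 0.     -0.0001] op 0.729 gf 30.0 F [-0.2  0.3 -0.5]
shift mm [-1.1 -1.  99.9] turn z rad -0.001
```

>>> play_rows([
  [[-1.1, -1, 20, 0, 0, 0], [0, 0, 25, 0, 0, 0], [0, 0, 20, 0, 0, 0], [0, 0, 10, 0, 0, 0], [0, 0, 0, 0, 0, 0]],
])

```text
time_s: 29.05
position: [0.4617, 0.0507, 0.0913]
tcp_rot: [[0.978, -0.208, -0.003], [-0.208, -0.978, 0.0], [-0.003, 0.0, -1.0]]
force: [0.3, -0.4, -0.9]
opening: 0.728
grasp_force: 30.0
```

>>> play_rows([
  [[0, 0, 0, 0, 0, 0], [0, 0, 0, 0, 0, 0], [0, 0, 0, 0, 0, 0], [0, 0, 0, 0, 0, 0], [0, 0, 0, 0, 0, 0]],
])

```text
time_s: 29.55
position: [0.4625, 0.051, 0.0928]
tcp_rot: [[0.978, -0.208, 0.001], [-0.208, -0.978, -0.0], [0.001, -0.0, -1.0]]
force: [-1.3, 0.1, -0.8]
opening: 0.733
grasp_force: 30.0
```

```bash
python3 - <<'E'
from h import *
go(.4627,.0501,.0673,-12)
E
```

```text
t 29.6 pos [0.4625 0.051  0.0928] yaw -11.98 tilt [ 0.0009 -0.0001] op 0.733 gf 30.0 F [-1.3  0.1 -0.8]
shift mm [ 0.4  0.8 25.5] turn z rad 0.000
```

>>> play_rows([
  [[0.3, 0.7, 4, 0, 0, 0], [0, 0, 4, 0, 0, 0], [0, 0, 3, 0, 0, 0], [0, 0, 3, 0, 0, 0], [0, 0, 0, 0, 0, 0]],
])

```text
time_s: 30.05
position: [0.4621, 0.0502, 0.0778]
tcp_rot: [[0.978, -0.208, -0.001], [-0.208, -0.978, 0.0], [-0.001, 0.0, -1.0]]
force: [0.5, -0.0, -0.3]
opening: 0.73
grasp_force: 30.0
```

>>> play_rows([
  [[0, 0, 3, 0, 0, 0], [0, 0, 3, 0, 0, 0], [0, 0, 2, 0, 0, 0], [0, 0, 1.5, 0, 0, 0], [0, 0, 0, 0, 0, 0]],
])

```text
time_s: 30.55
position: [0.4623, 0.0502, 0.0686]
tcp_rot: [[0.978, -0.208, -0.0], [-0.208, -0.978, 0.0], [-0.0, 0.0, -1.0]]
force: [-0.2, -0.6, -0.4]
opening: 0.727
grasp_force: 30.0
```

>>> play_rows([
  [[0, 0, 0.7, 0, 0, 0], [0, 0, 0, 0, 0, 0], [0, 0, 0, 0, 0, 0]],
])

```text
time_s: 30.85
position: [0.4625, 0.0502, 0.0682]
tcp_rot: [[0.978, -0.208, 0.0], [-0.208, -0.978, -0.0], [0.0, -0.0, -1.0]]
force: [0.3, 0.0, -0.5]
opening: 0.729
grasp_force: 30.0
```

>>> play_rows([
  [[0, 0, 0, 0, 0, 0], [0, 0, 0, 0, 0, 0], [0, 0, 0, 0, 0, 0], [0, 0, 0, 0, 0, 0], [0, 0, -20, 0, 0, 0]],
], fingers=1)

```text
time_s: 31.35
position: [0.4609, 0.0503, 0.0868]
tcp_rot: [[0.978, -0.208, -0.005], [-0.208, -0.978, 0.001], [-0.005, 0.0, -1.0]]
force: [-0.4, -0.2, 0.8]
opening: 0.99
grasp_force: 0.0
```

>>> play_rows([
  [[0, 0, -40, 0, 0, 0], [0, 0, -40, 0, 0, 0], [4.7, 49.3, 0, 0, 0, 0], [4.7, 49.3, 0, 0, 0, 0], [4.7, 49.3, 0, 0, 0, 0]],
])

```text
time_s: 31.85
position: [0.4455, -0.0985, 0.1688]
tcp_rot: [[0.979, -0.206, 0.002], [-0.206, -0.979, -0.001], [0.002, 0.0, -1.0]]
force: [1.3, -0.1, 0.4]
opening: 0.999
grasp_force: 0.0
```

```bash
python3 - <<'E'
from rings import *
ps={n:cap(n,n+'8') for n in('scene','top')}
for k,gs in dict(medium=(.43,-.243),small=(.54,-.352)).items():
    for n,p in ps.items(): print(k,n,*find(p,gs,OD[k]))
s=ps['scene']['image'][110:230,170:330];u=ps['top']['image'][180:300,200:360];cv2.imwrite('pics/s8c.png',cv2.resize(np.hstack([s,u]),None,fx=2.5,fy=2.5,interpolation=2))
go(.429,-.2453,.0773,-12)
E
```

```text
medium scene [ 0.4283 -0.2456] 102.98541
medium top [ 0.4336 -0.244 ] 46.191406
small scene [ 0.537  -0.3576] 96.28642
small top [ 0.5417 -0.3521] 63.61708
t 31.9 pos [ 0.4465 -0.1032  0.1687] yaw -12.41 tilt [ 0.0032 -0.0031] op 0.997 gf 0.0 F [1.2 0.1 0.5]
shift mm [ 13.1 142.3  91.7] turn z rad -0.007
```

View pics/s8c.png

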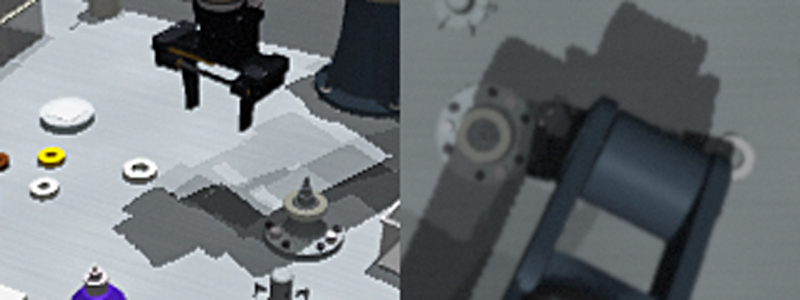

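The large ring sits home and level on the spindle: left crop (305,205), and concentric in the top crop at (483,133). Next is the medium ring at left crop (140,170).

>>> play_rows([
  [[4.9, 49.3, 0, 0, 0, 0], [4.9, 49.3, 0, 0, 0, 0], [4.9, 49.3, 0, 0, 0, 0], [0, 0, 45, 0, 0, 0], [0, 0, 40, 0, 0, 0]],
])

```text
time_s: 32.45
position: [0.43, -0.2472, 0.0829]
tcp_rot: [[0.978, -0.211, 0.003], [-0.211, -0.978, -0.003], [0.004, 0.002, -1.0]]
force: [-0.7, 1.4, 0.1]
opening: 1.002
grasp_force: 0.0
```

>>> play_rows([
  [[0, 0, 0, 0, 0, 0], [0, 0, 0, 0, 0, 0], [0, 0, 0, 0, 0, 0], [0, 0, 0, 0, 0, 0], [0, 0, 0, 0, 0, 0]],
])

```text
time_s: 32.95
position: [0.4302, -0.2455, 0.085]
tcp_rot: [[0.978, -0.207, 0.003], [-0.207, -0.978, -0.003], [0.003, 0.002, -1.0]]
force: [0.1, -0.3, 0.1]
opening: 1.002
grasp_force: 0.0
```

```bash
python3 - <<'E'
from h import *
go(.430,-.245,.0165,-12)
E
```

```text
t 33.0 pos [ 0.4302 -0.2455  0.085 ] yaw -11.94 tilt [ 0.0028 -0.0026] op 1.002 gf 0.0 F [ 0.1 -0.3  0.1]
shift mm [-0.5 -0.6 68.5] turn z rad 0.001
```

>>> play_rows([
  [[0, 0, 20, 0, 0, 0], [0, 0, 20, 0, 0, 0], [0, 0, 10, 0, 0, 0], [0, 0, 6, 0, 0, 0], [0, 0, 4, 0, 0, 0]],
])

```text
time_s: 33.45
position: [0.4294, -0.2453, 0.0232]
tcp_rot: [[0.978, -0.208, 0.0], [-0.208, -0.978, -0.0], [0.001, 0.0, -1.0]]
force: [0.7, 0.8, 0.3]
opening: 1.002
grasp_force: 0.0
```

>>> play_rows([
  [[0, 0, 3, 0, 0, 0], [0, 0, 2, 0, 0, 0], [0, 0, 1, 0, 0, 0], [0, 0, 0, 0, 0, 0], [0, 0, 0, 0, 0, 0]],
])

```text
time_s: 33.95
position: [0.4293, -0.2452, 0.0173]
tcp_rot: [[0.978, -0.208, 0.0], [-0.208, -0.978, -0.0], [0.0, 0.0, -1.0]]
force: [0.9, 0.1, 0.5]
opening: 1.0
grasp_force: 0.0
```

>>> play_rows([
  [[0, 0, 0, 0, 0, 0], [0, 0, 0, 0, 0, 0], [0, 0, 0, 0, 0, 0], [0, 0, 0, 0, 0, 0], [0, 0, 0, 0, 0, 0]],
], fingers=-1)

```text
time_s: 34.45
position: [0.4291, -0.2451, 0.0171]
tcp_rot: [[0.978, -0.208, -0.0], [-0.208, -0.978, 0.0], [-0.0, -0.0, -1.0]]
force: [-0.2, 1.3, 0.0]
opening: 0.63
grasp_force: 0.2
```

>>> play_rows([
  [[0, 0, 0, 0, 0, 0], [0, 0, 0, 0, 0, 0], [0, 0, 0, 0, 0, 0]],
])

```text
time_s: 34.75
position: [0.4291, -0.2451, 0.0172]
tcp_rot: [[0.978, -0.208, -0.0], [-0.208, -0.978, 0.0], [-0.0, -0.0, -1.0]]
force: [0.5, -0.3, -0.1]
opening: 0.598
grasp_force: 30.0
```

>>> play_rows([
  [[0, 0, 0, 0, 0, 0], [0, 0, 0, 0, 0, 0], [0, 0, 0, 0, 0, 0], [0, 0, 0, 0, 0, -0.1428], [0, 0, 0, 0, 0, -0.1428]],
], fingers=0.9)

```text
time_s: 35.25
position: [0.4292, -0.2452, 0.0171]
tcp_rot: [[0.997, 0.082, 0.0], [0.082, -0.997, -0.0], [0.0, 0.0, -1.0]]
force: [-0.5, 0.6, -0.4]
opening: 0.919
grasp_force: 0.0
```

>>> play_rows([
  [[0, 0, 0, 0, 0, -0.1428], [0, 0, 0, 0, 0, -0.1428], [0, 0, 0, 0, 0, -0.1428], [0, 0, 0, 0, 0, -0.1428], [0, 0, 0, 0, 0, -0.1428]],
])

```text
time_s: 35.75
position: [0.4292, -0.2452, 0.0171]
tcp_rot: [[0.699, 0.715, 0.0], [0.715, -0.699, -0.0], [0.0, 0.0, -1.0]]
force: [0.1, 0.4, -0.6]
opening: 0.945
grasp_force: 0.0
```

>>> play_rows([
  [[0, 0, 0, 0, 0, -0.1428], [0, 0, 0, 0, 0, -0.1428], [0, 0, 0, 0, 0, -0.1428], [0, 0, 0, 0, 0, -0.1428], [0, 0, 0, 0, 0, 0]],
])

```text
time_s: 36.25
position: [0.4292, -0.2452, 0.0171]
tcp_rot: [[0.208, 0.978, -0.0], [0.978, -0.208, -0.0], [-0.0, 0.0, -1.0]]
force: [-0.0, 0.0, -0.7]
opening: 0.946
grasp_force: 0.0
```

>>> play_rows([
  [[0, 0, 0, 0, 0, 0], [0, 0, 0, 0, 0, 0], [0, 0, 0, 0, 0, 0], [0, 0, 0, 0, 0, 0], [0, 0, 0, 0, 0, 0]],
], fingers=-1)

```text
time_s: 36.75
position: [0.4292, -0.2452, 0.0172]
tcp_rot: [[0.208, 0.978, 0.0], [0.978, -0.208, -0.0], [-0.0, 0.0, -1.0]]
force: [0.4, -0.5, 0.7]
opening: 0.615
grasp_force: 30.0
```

>>> play_rows([
  [[0, 0, 0, 0, 0, 0], [0, 0, 0, 0, 0, 0], [0, 0, 0, 0, 0, 0], [0, 0, 0, 0, 0, 0], [0, 0, 0, 0, 0, 0]],
])

```text
time_s: 37.25
position: [0.4292, -0.2452, 0.0171]
tcp_rot: [[0.208, 0.978, 0.0], [0.978, -0.208, -0.0], [-0.0, 0.0, -1.0]]
force: [0.3, -0.8, -0.5]
opening: 0.613
grasp_force: 30.0
```

>>> play_rows([
  [[0, 0, -5, 0, 0, 0], [0, 0, -30, 0, 0, 0], [0, 0, -40, 0, 0, 0], [0, 0, -45, 0, 0, 0], [0, 0, -45, 0, 0, 0]],
])

```text
time_s: 37.75
position: [0.4285, -0.2446, 0.1838]
tcp_rot: [[0.208, 0.978, -0.001], [0.978, -0.208, 0.001], [0.001, -0.001, -1.0]]
force: [0.4, -0.4, -0.6]
opening: 0.613
grasp_force: 30.0
```

>>> play_rows([
  [[0, 0, 0, 0, 0, 0], [0, 0, 0, 0, 0, 0], [0, 0, 0, 0, 0, 0]],
])

```text
time_s: 38.05
position: [0.4282, -0.2443, 0.1813]
tcp_rot: [[0.208, 0.978, -0.002], [0.978, -0.208, 0.002], [0.001, -0.002, -1.0]]
force: [-0.0, 0.7, -1.0]
opening: 0.613
grasp_force: 30.0
```

```bash
python3 - <<'E'
from h import *
go(.4627,.0501,.182,78)
E
```

```text
t 38.0 pos [ 0.4282 -0.2443  0.1813] yaw 78.01 tilt [-0.0019  0.0018] op 0.613 gf 30.0 F [-0.   0.7 -1. ]
shift mm [295.1 -27.5  -0.3] turn z rad 0.000
```

>>> play_rows([
  [[42.3, -4.1, 0, 0, 0, 0], [42.3, -4.1, 0, 0, 0, 0], [42.3, -4.1, 0, 0, 0, 0], [42.3, -4.1, 0, 0, 0, 0], [42.3, -4.1, 0, 0, 0, 0]],
])

```text
time_s: 38.55
position: [0.4517, -0.0321, 0.1803]
tcp_rot: [[0.208, 0.978, -0.004], [0.978, -0.208, 0.002], [0.001, -0.005, -1.0]]
force: [0.5, -0.1, -0.6]
opening: 0.616
grasp_force: 30.0
```

>>> play_rows([
  [[42.3, -4.1, 0, 0, 0, 0], [42, -4.1, 0, 0, 0, 0], [0, 0, 0, 0, 0, 0], [0, 0, 0, 0, 0, 0], [0, 0, 0, 0, 0, 0]],
])

```text
time_s: 39.05
position: [0.4619, 0.0495, 0.1811]
tcp_rot: [[0.208, 0.978, -0.002], [0.978, -0.208, -0.0], [-0.001, -0.002, -1.0]]
force: [0.2, 0.1, -0.3]
opening: 0.613
grasp_force: 30.0
```

>>> play_rows([
  [[0, 0, 20, 0, 0, 0], [0, 0, 20, 0, 0, 0], [0, 0, 0, 0, 0, 0], [0, 0, 0, 0, 0, 0], [0, 0, 0, 0, 0, 0]],
])

```text
time_s: 39.55
position: [0.4631, 0.0494, 0.1427]
tcp_rot: [[0.209, 0.978, 0.001], [0.978, -0.209, -0.0], [0.0, 0.001, -1.0]]
force: [0.4, 1.0, -0.3]
opening: 0.612
grasp_force: 30.0
```

```bash
python3 - <<'E'
from h import *
go(.4627,.0501,.0811,78)
E
```

```text
t 39.5 pos [0.4631 0.0494 0.1427] yaw 77.93 tilt [ 0.0011 -0.0002] op 0.612 gf 30.0 F [ 0.4  1.  -0.3]
shift mm [ 0.6 -0.6 61.6] turn z rad -0.001
```

>>> play_rows([
  [[0.5, -0.4, 12, 0, 0, 0], [0, 0, 15, 0, 0, 0], [0, 0, 8, 0, 0, 0], [0, 0, 0, 0, 0, 0], [0, 0, 0, 0, 0, 0]],
])

```text
time_s: 40.05
position: [0.4626, 0.0506, 0.1076]
tcp_rot: [[0.208, 0.978, 0.001], [0.978, -0.208, -0.0], [0.0, 0.001, -1.0]]
force: [-0.5, 0.8, -0.0]
opening: 0.611
grasp_force: 30.0
```

>>> play_rows([
  [[0, 0, 0, 0, 0, 0], [0, 0, 0, 0, 0, 0], [0, 0, 0, 0, 0, 0]],
])

```text
time_s: 40.35
position: [0.4625, 0.0508, 0.1076]
tcp_rot: [[0.208, 0.978, 0.001], [0.978, -0.208, -0.0], [0.0, 0.001, -1.0]]
force: [-1.0, -0.6, -0.6]
opening: 0.61
grasp_force: 30.0
```

```bash
python3 - <<'E'
from h import *
go(.4627,.0501,.0811,78)
E
```

```text
t 40.4 pos [0.4625 0.0508 0.1076] yaw 78.02 tilt [ 0.0009 -0.0001] op 0.61 gf 30.0 F [-1.  -0.6 -0.6]
shift mm [-0.6  0.3 26.5] turn z rad 0.000
```

>>> play_rows([
  [[-0.6, 0.2, 5, 0, 0, 0], [0, 0, 5, 0, 0, 0], [0, 0, 4, 0, 0, 0], [0, 0, 3, 0, 0, 0], [0, 0, 0, 0, 0, 0]],
])

```text
time_s: 40.85
position: [0.4619, 0.0501, 0.0895]
tcp_rot: [[0.208, 0.978, -0.001], [0.978, -0.208, 0.0], [-0.0, -0.001, -1.0]]
force: [-0.4, 0.2, 0.3]
opening: 0.614
grasp_force: 30.0
```

>>> play_rows([
  [[0, 0, 3, 0, 0, 0], [0, 0, 2.5, 0, 0, 0], [0, 0, 2, 0, 0, 0], [0, 0, 0.8, 0, 0, 0], [0, 0, 0, 0, 0, 0]],
])

```text
time_s: 41.35
position: [0.4623, 0.0501, 0.0817]
tcp_rot: [[0.208, 0.978, -0.0], [0.978, -0.208, 0.0], [-0.0, -0.0, -1.0]]
force: [0.2, -0.2, -0.6]
opening: 0.613
grasp_force: 30.0
```

>>> play_rows([
  [[0, 0, 0, 0, 0, 0], [0, 0, 0, 0, 0, 0], [0, 0, 0, 0, 0, 0]],
])

```text
time_s: 41.65
position: [0.4623, 0.0501, 0.0819]
tcp_rot: [[0.208, 0.978, 0.0], [0.978, -0.208, -0.0], [0.0, 0.0, -1.0]]
force: [0.2, 0.2, -0.4]
opening: 0.614
grasp_force: 30.0
```

>>> play_rows([
  [[0, 0, 0, 0, 0, 0], [0, 0, 0, 0, 0, 0], [0, 0, 0, 0, 0, 0], [0, 0, 0, 0, 0, 0], [0, 0, -20, 0, 0, 0]],
], fingers=0.8)

```text
time_s: 42.15
position: [0.4608, 0.0502, 0.1005]
tcp_rot: [[0.208, 0.978, -0.005], [0.978, -0.208, 0.001], [-0.0, -0.005, -1.0]]
force: [0.5, 0.2, -0.4]
opening: 0.884
grasp_force: 0.0
```

>>> play_rows([
  [[0, 0, -40, 0, 0, 0], [0, 0, -40, 0, 0, 0], [-42.2, 17.75, 0, 0, 0, 0], [-42.2, 17.75, 0, 0, 0, 0], [-42.2, 17.75, 0, 0, 0, 0]],
])

```text
time_s: 42.65
position: [0.4884, -0.0859, 0.1826]
tcp_rot: [[0.206, 0.978, 0.002], [0.978, -0.206, -0.001], [-0.0, 0.002, -1.0]]
force: [0.9, -0.2, 0.2]
opening: 0.9
grasp_force: 0.0
```

>>> play_rows([
  [[-42.2, 17.75, 0, 0, 0, 0], [-42.2, 17.75, 0, 0, 0, 0], [0, 0, 0, 0, 0, 0], [0, 0, 0, 0, 0, 0]],
], fingers=0.3)

```text
time_s: 43.05
position: [0.5049, -0.1754, 0.1815]
tcp_rot: [[0.21, 0.978, -0.001], [0.978, -0.21, 0.001], [0.001, -0.001, -1.0]]
force: [-0.1, 0.4, 0.8]
opening: 0.672
grasp_force: 0.0
```

```bash
python3 - <<'E'
from rings import *
ps={n:cap(n,n+'9') for n in('scene','top')}
for k,gs in dict(small=(.54,-.352)).items():
    for n,p in ps.items(): print(k,n,*find(p,gs,OD[k]))
s=ps['scene']['image'][110:230,170:330];u=ps['top']['image'][180:300,200:360];cv2.imwrite('pics/s9c.png',cv2.resize(np.hstack([s,u]),None,fx=2.5,fy=2.5,interpolation=2))
go(.5395,-.355,.0773,78)
E
```

```text
small scene [ 0.5372 -0.3577] 96.10069
small top [ 0.5417 -0.3517] 77.18029
t 43.1 pos [ 0.5043 -0.1733  0.1815] yaw 78.04 tilt [-0.0019  0.0015] op 0.658 gf 0.0 F [-0.   0.2 -0.9]
shift mm [-170.5   72.3  103.8] turn z rad 0.001
```

View pics/s9c.png

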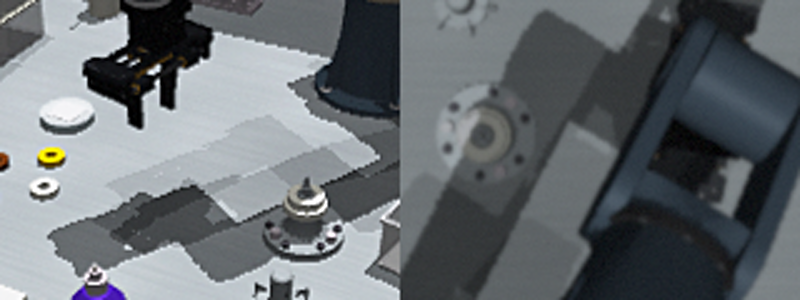

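The large and medium rings are stacked level at left crop (305,200). The white small ring is unmoved at left crop (44,187), so I'm fetching it.

>>> play_rows([
  [[-42.4, 18, 0, 0, 0, 0], [-42.4, 18, 0, 0, 0, 0], [-42.4, 18, 0, 0, 0, 0], [-42.4, 18, 0, 0, 0, 0], [0, 0, 0, 0, 0, 0]],
])

```text
time_s: 43.65
position: [0.5421, -0.3602, 0.1821]
tcp_rot: [[0.21, 0.978, 0.003], [0.978, -0.21, -0.005], [-0.004, 0.004, -1.0]]
force: [0.0, 0.1, -0.6]
opening: 0.651
grasp_force: 0.0
```

>>> play_rows([
  [[0, 0, 40, 0, 0, 0], [0, 0, 40, 0, 0, 0], [0, 0, 20, 0, 0, 0], [0, 0, 0, 0, 0, 0], [0, 0, 0, 0, 0, 0]],
])

```text
time_s: 44.15
position: [0.5408, -0.3538, 0.0821]
tcp_rot: [[0.206, 0.979, -0.001], [0.979, -0.206, 0.001], [0.001, -0.001, -1.0]]
force: [-0.3, 0.1, -0.1]
opening: 0.653
grasp_force: 0.0
```

>>> play_rows([
  [[0, 0, 0, 0, 0, 0], [0, 0, 0, 0, 0, 0], [0, 0, 0, 0, 0, 0]],
])

```text
time_s: 44.45
position: [0.5412, -0.356, 0.0834]
tcp_rot: [[0.207, 0.978, 0.002], [0.978, -0.207, -0.002], [-0.001, 0.002, -1.0]]
force: [-0.2, -0.2, 0.3]
opening: 0.656
grasp_force: 0.0
```

```bash
python3 - <<'E'
from rings import *
go(.5395,-.355,.017,78)
E
```

```text
t 44.5 pos [ 0.5412 -0.356   0.0834] yaw 78.03 tilt [ 0.0019 -0.0018] op 0.656 gf 0.0 F [-0.2 -0.2  0.3]
shift mm [ 0.7 -2.  66.4] turn z rad 0.000
```

>>> play_rows([
  [[0, -1, 20, 0, 0, 0], [0, 0, 20, 0, 0, 0], [0, 0, 10, 0, 0, 0], [0, 0, 6, 0, 0, 0], [0, 0, 4, 0, 0, 0]],
])

```text
time_s: 44.95
position: [0.5397, -0.3556, 0.0218]
tcp_rot: [[0.208, 0.978, 0.0], [0.978, -0.208, -0.0], [-0.0, 0.0, -1.0]]
force: [-0.4, -0.2, -0.3]
opening: 0.647
grasp_force: 0.0
```

>>> play_rows([
  [[0, 0, 3, 0, 0, 0], [0, 0, 1.5, 0, 0, 0], [0, 0, 0.5, 0, 0, 0], [0, 0, 0, 0, 0, 0], [0, 0, 0, 0, 0, 0]],
])

```text
time_s: 45.45
position: [0.5397, -0.3555, 0.0172]
tcp_rot: [[0.208, 0.978, 0.0], [0.978, -0.208, -0.0], [-0.0, 0.0, -1.0]]
force: [0.1, -0.3, 0.5]
opening: 0.652
grasp_force: 0.0
```

>>> play_rows([
  [[0, 0, 0, 0, 0, 0], [0, 0, 0, 0, 0, 0], [0, 0, 0, 0, 0, 0], [0, 0, 0, 0, 0, 0], [0, 0, 0, 0, 0, 0]],
], fingers=-1)

```text
time_s: 45.95
position: [0.5397, -0.3554, 0.017]
tcp_rot: [[0.208, 0.978, 0.0], [0.978, -0.208, -0.0], [-0.0, 0.0, -1.0]]
force: [0.6, -0.6, 1.5]
opening: 0.489
grasp_force: 30.0
```

>>> play_rows([
  [[0, 0, 0, 0, 0, 0], [0, 0, 0, 0, 0, 0]],
])

```text
time_s: 46.15
position: [0.5396, -0.3554, 0.017]
tcp_rot: [[0.208, 0.978, 0.0], [0.978, -0.208, -0.0], [-0.0, 0.0, -1.0]]
force: [0.0, 0.3, 2.1]
opening: 0.496
grasp_force: 30.0
```

Open, turn to yaw -12, re-grip and lift.

>>> play_rows([
  [[0, 0, 0, 0, 0, 0], [0, 0, 0, 0, 0, 0], [0, 0, 0, 0, 0, 0], [0, 0, 0, 0, 0, 0.1428], [0, 0, 0, 0, 0, 0.1428]],
], fingers=0.4)

```text
time_s: 46.65
position: [0.5394, -0.3552, 0.0167]
tcp_rot: [[0.48, 0.877, -0.0], [0.877, -0.48, 0.0], [0.0, -0.0, -1.0]]
force: [0.3, -0.9, -1.0]
opening: 0.692
grasp_force: 0.0
```

>>> play_rows([
  [[0, 0, 0, 0, 0, 0.1428], [0, 0, 0, 0, 0, 0.1428], [0, 0, 0, 0, 0, 0.1428], [0, 0, 0, 0, 0, 0.1428], [0, 0, 0, 0, 0, 0.1428]],
])

```text
time_s: 47.15
position: [0.5394, -0.3552, 0.0166]
tcp_rot: [[0.937, 0.349, -0.0], [0.349, -0.937, 0.0], [-0.0, -0.0, -1.0]]
force: [0.3, 0.1, -0.9]
opening: 0.704
grasp_force: 0.0
```

>>> play_rows([
  [[0, 0, 0, 0, 0, 0.1428], [0, 0, 0, 0, 0, 0.1428], [0, 0, 0, 0, 0, 0.1428], [0, 0, 0, 0, 0, 0.1428], [0, 0, 0, 0, 0, 0]],
])

```text
time_s: 47.65
position: [0.5394, -0.3553, 0.0167]
tcp_rot: [[0.978, -0.207, -0.0], [-0.207, -0.978, 0.0], [-0.0, -0.0, -1.0]]
force: [0.4, 0.6, -0.1]
opening: 0.7
grasp_force: 0.0
```

>>> play_rows([
  [[0, 0, 0, 0, 0, 0], [0, 0, 0, 0, 0, 0], [0, 0, 0, 0, 0, 0], [0, 0, 0, 0, 0, 0], [0, 0, 0, 0, 0, 0]],
], fingers=-1)

```text
time_s: 48.15
position: [0.5395, -0.3554, 0.0168]
tcp_rot: [[0.978, -0.207, 0.0], [-0.207, -0.978, -0.0], [0.0, 0.0, -1.0]]
force: [0.3, -0.0, -0.4]
opening: 0.491
grasp_force: 30.0
```

>>> play_rows([
  [[0, 0, 0, 0, 0, 0], [0, 0, 0, 0, 0, 0], [0, 0, 0, 0, 0, 0], [0, 0, 0, 0, 0, 0], [0, 0, -5, 0, 0, 0]],
])

```text
time_s: 48.65
position: [0.5391, -0.3549, 0.0214]
tcp_rot: [[0.978, -0.208, -0.001], [-0.208, -0.978, 0.001], [-0.001, -0.001, -1.0]]
force: [0.4, -0.4, 0.1]
opening: 0.488
grasp_force: 30.0
```

>>> play_rows([
  [[0, 0, -30, 0, 0, 0], [0, 0, -40, 0, 0, 0], [0, 0, -45, 0, 0, 0], [0, 0, -45, 0, 0, 0], [0, 0, 0, 0, 0, 0]],
])

```text
time_s: 49.15
position: [0.5432, -0.3585, 0.19]
tcp_rot: [[0.978, -0.208, 0.012], [-0.207, -0.978, -0.011], [0.014, 0.008, -1.0]]
force: [-0.3, -1.5, -0.1]
opening: 0.488
grasp_force: 30.0
```

>>> play_rows([
  [[0, 0, 0, 0, 0, 0], [0, 0, 0, 0, 0, 0], [0, 0, 0, 0, 0, 0]],
])

```text
time_s: 49.45
position: [0.5385, -0.3544, 0.1799]
tcp_rot: [[0.978, -0.208, -0.003], [-0.208, -0.978, 0.003], [-0.004, -0.002, -1.0]]
force: [0.5, -0.4, 0.4]
opening: 0.487
grasp_force: 30.0
```

```bash
python3 - <<'E'
from rings import *
go(.4627,.0501,.182,-12)
E
```

```text
t 49.5 pos [ 0.5385 -0.3544  0.1799] yaw -11.99 tilt [-0.003   0.0028] op 0.487 gf 30.0 F [ 0.5 -0.4  0.4]
shift mm [-158.2 -380.    -0.8] turn z rad 0.000
```

>>> play_rows([
  [[-17.65, -42.3, 0, 0, 0, 0], [-17.65, -42.3, 0, 0, 0, 0], [-17.65, -42.3, 0, 0, 0, 0], [-17.65, -42.3, 0, 0, 0, 0], [-17.65, -42.3, 0, 0, 0, 0]],
])

```text
time_s: 49.95
position: [0.4958, -0.1282, 0.1805]
tcp_rot: [[0.978, -0.208, -0.003], [-0.208, -0.978, 0.002], [-0.003, -0.001, -1.0]]
force: [0.2, 0.5, -0.4]
opening: 0.491
grasp_force: 30.0
```

>>> play_rows([
  [[-17.65, -42.3, 0, 0, 0, 0], [-17.65, -42.3, 0, 0, 0, 0], [-17.65, -42.3, 0, 0, 0, 0], [-17.65, -42.3, 0, 0, 0, 0], [0, 0, 0, 0, 0, 0]],
])

```text
time_s: 50.45
position: [0.4595, 0.0549, 0.1805]
tcp_rot: [[0.979, -0.201, -0.006], [-0.201, -0.98, 0.002], [-0.007, -0.001, -1.0]]
force: [-1.2, -0.4, 0.2]
opening: 0.486
grasp_force: 30.0
```

>>> play_rows([
  [[0, 0, 0, 0, 0, 0], [0, 0, 20, 0, 0, 0], [0, 0, 20, 0, 0, 0], [0, 0, 0, 0, 0, 0], [0, 0, 0, 0, 0, 0]],
])

```text
time_s: 50.95
position: [0.4635, 0.0488, 0.1414]
tcp_rot: [[0.978, -0.21, -0.001], [-0.21, -0.978, 0.0], [-0.001, 0.0, -1.0]]
force: [0.5, -0.4, -0.7]
opening: 0.488
grasp_force: 30.0
```

>>> play_rows([
  [[0, 0, 0, 0, 0, 0], [0, 0, 0, 0, 0, 0], [0, 0, 0, 0, 0, 0]],
])

```text
time_s: 51.25
position: [0.4637, 0.0498, 0.1425]
tcp_rot: [[0.978, -0.208, 0.001], [-0.208, -0.978, -0.0], [0.001, -0.0, -1.0]]
force: [-0.6, -0.1, -0.1]
opening: 0.489
grasp_force: 30.0
```

```bash
python3 - <<'E'
from rings import *
go(.4627,.0501,.0948,-12)
E
```

```text
t 51.2 pos [0.4637 0.0498 0.1425] yaw -12.0 tilt [ 0.0015 -0.0002] op 0.489 gf 30.0 F [-0.6 -0.1 -0.1]
shift mm [-1.1 -0.1 47.7] turn z rad -0.000
```

>>> play_rows([
  [[-0.9, -0.1, 10, 0, 0, 0], [0, 0, 10, 0, 0, 0], [0, 0, 6, 0, 0, 0], [0, 0, 0, 0, 0, 0], [0, 0, 0, 0, 0, 0]],
])

```text
time_s: 51.75
position: [0.4621, 0.0504, 0.1154]
tcp_rot: [[0.978, -0.208, -0.001], [-0.208, -0.978, 0.0], [-0.001, 0.0, -1.0]]
force: [-0.3, 0.8, -0.4]
opening: 0.488
grasp_force: 30.0
```

>>> play_rows([
  [[0, 0, 0, 0, 0, 0], [0, 0, 0, 0, 0, 0], [0, 0, 0, 0, 0, 0]],
])

```text
time_s: 52.05
position: [0.4626, 0.0503, 0.1161]
tcp_rot: [[0.978, -0.208, 0.001], [-0.208, -0.978, -0.0], [0.001, -0.0, -1.0]]
force: [0.9, 0.5, -0.6]
opening: 0.486
grasp_force: 30.0
```

```bash
python3 - <<'E'
from rings import *
go(.4627,.0501,.0948,-12)
E
```

```text
t 52.0 pos [0.4626 0.0503 0.1161] yaw -11.98 tilt [ 0.0006 -0.0001] op 0.486 gf 30.0 F [ 0.9  0.5 -0.6]
shift mm [ 0.2  0.2 21.3] turn z rad 0.000
```

>>> play_rows([
  [[0.1, 0.2, 5, 0, 0, 0], [0, 0, 4, 0, 0, 0], [0, 0, 3, 0, 0, 0], [0, 0, 2, 0, 0, 0], [0, 0, 0, 0, 0, 0]],
])

```text
time_s: 52.55
position: [0.4622, 0.0501, 0.1014]
tcp_rot: [[0.978, -0.208, -0.001], [-0.208, -0.978, 0.0], [-0.001, 0.0, -1.0]]
force: [-0.6, 0.7, -0.0]
opening: 0.489
grasp_force: 30.0
```

>>> play_rows([
  [[0, 0, 2.5, 0, 0, 0], [0, 0, 2, 0, 0, 0], [0, 0, 1.5, 0, 0, 0], [0, 0, 0, 0, 0, 0], [0, 0, 0, 0, 0, 0]],
])

```text
time_s: 53.05
position: [0.4624, 0.0501, 0.0958]
tcp_rot: [[0.978, -0.208, -0.0], [-0.208, -0.978, 0.0], [-0.0, -0.0, -1.0]]
force: [-0.4, -0.2, -0.3]
opening: 0.489
grasp_force: 30.0
```

>>> play_rows([
  [[0, 0, 0, 0, 0, 0], [0, 0, 0, 0, 0, 0], [0, 0, 0, 0, 0, 0], [0, 0, 0, 0, 0, 0], [0, 0, -20, 0, 0, 0]],
], fingers=0.4)

```text
time_s: 53.55
position: [0.4608, 0.0502, 0.1145]
tcp_rot: [[0.978, -0.208, -0.005], [-0.208, -0.978, 0.001], [-0.005, 0.0, -1.0]]
force: [-1.0, -0.3, 1.0]
opening: 0.696
grasp_force: 0.0
```

>>> play_rows([
  [[0, 0, -40, 0, 0, 0], [0, 0, -40, 0, 0, 0], [37, -15.4, 0, 0, 0, 0], [37, -15.4, 0, 0, 0, 0], [37, -15.4, 0, 0, 0, 0]],
])

```text
time_s: 54.05
position: [0.5819, 0.0725, 0.1969]
tcp_rot: [[0.978, -0.208, 0.002], [-0.208, -0.978, -0.0], [0.002, -0.0, -1.0]]
force: [-0.2, 0.2, -0.5]
opening: 0.701
grasp_force: 0.0
```

>>> play_rows([
  [[37, -15.4, 0, 0, 0, 0], [0, 0, 0, 0, 0, -0.1428], [0, 0, 0, 0, 0, -0.1428], [0, 0, 0, 0, 0, -0.1428], [0, 0, 0, 0, 0, -0.1428]],
])

```text
time_s: 54.55
position: [0.6197, 0.0797, 0.1954]
tcp_rot: [[0.933, 0.36, -0.001], [0.36, -0.933, 0.0], [-0.001, -0.0, -1.0]]
force: [1.3, 0.1, -0.4]
opening: 0.702
grasp_force: 0.0
```

>>> play_rows([
  [[0, 0, 0, 0, 0, -0.1428], [0, 0, 0, 0, 0, -0.1428], [0, 0, 0, 0, 0, -0.1428], [0, 0, 0, 0, 0, -0.1428], [0, 0, 0, 0, 0, -0.1428]],
])

```text
time_s: 55.05
position: [0.6197, 0.0797, 0.1956]
tcp_rot: [[0.47, 0.883, -0.001], [0.883, -0.47, 0.0], [-0.0, -0.001, -1.0]]
force: [-0.4, 0.2, 0.1]
opening: 0.699
grasp_force: 0.0
```

>>> play_rows([
  [[0, 0, 0, 0, 0, -0.1428], [0, 0, 0, 0, 0, -0.1428], [0, 0, 0, 0, 0, 0], [0, 0, 30, 0, 0, 0], [0, 0, 30, 0, 0, 0]],
])

```text
time_s: 55.55
position: [0.6209, 0.0796, 0.1363]
tcp_rot: [[0.211, 0.977, 0.003], [0.977, -0.211, -0.0], [0.001, 0.003, -1.0]]
force: [-1.4, 0.6, -0.2]
opening: 0.7
grasp_force: 0.0
```

```bash
python3 - <<'E'
from rings import *
ps={n:cap(n,n+'10') for n in('scene','top')}
s=ps['scene']['image'][130:230,230:350];u=ps['top']['image'][160:260,180:300];cv2.imwrite('pics/s10c.png',cv2.resize(np.hstack([s,u]),None,fx=3.3,fy=3.3,interpolation=2))
go(.62,.0798,.0432,78)
E
```

```text
t 55.6 pos [0.6166 0.0797 0.1319] yaw 77.86 tilt [-0.0094  0.0004] op 0.696 gf 0.0 F [-0.4  0.2  0. ]
shift mm [ 1.   4.2 88.7] turn z rad -0.003
```

View pics/s10c.png

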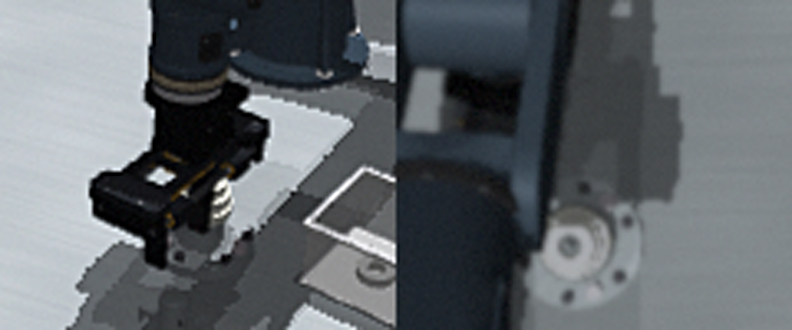

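All three rings are stacked, left crop (220,205) and top crop (570,245). I'm re-gripping the impeller.

>>> play_rows([
  [[0, 0, 20, 0, 0, -0.003], [0, 0, 20, 0, 0, 0], [0, 0, 20, 0, 0, 0], [0, 0, 12, 0, 0, 0], [0, 0, 8, 0, 0, 0]],
])

```text
time_s: 56.15
position: [0.6202, 0.0796, 0.0558]
tcp_rot: [[0.206, 0.979, 0.0], [0.979, -0.206, 0.0], [0.0, 0.0, -1.0]]
force: [-0.6, -0.9, 0.0]
opening: 0.696
grasp_force: 0.0
```

>>> play_rows([
  [[0, 0, 6, 0, 0, 0], [0, 0, 4, 0, 0, 0], [0, 0, 2, 0, 0, 0], [0, 0, 0, 0, 0, 0], [0, 0, 0, 0, 0, 0]],
])

```text
time_s: 56.65
position: [0.6203, 0.0796, 0.0443]
tcp_rot: [[0.205, 0.979, 0.001], [0.979, -0.205, 0.0], [0.0, 0.001, -1.0]]
force: [-0.7, -0.9, 0.2]
opening: 0.697
grasp_force: 0.0
```

>>> play_rows([
  [[0, 0, 0, 0, 0, 0], [0, 0, 0, 0, 0, 0], [0, 0, 0, 0, 0, 0], [0, 0, 0, 0, 0, 0], [0, 0, 0, 0, 0, 0]],
], fingers=-1)

```text
time_s: 57.15
position: [0.6204, 0.0796, 0.044]
tcp_rot: [[0.205, 0.979, 0.001], [0.979, -0.205, -0.0], [0.0, 0.001, -1.0]]
force: [-0.5, -0.3, -1.7]
opening: 0.336
grasp_force: 30.1
```

>>> play_rows([
  [[0, 0, 0, 0, 0, 0], [0, 0, 0, 0, 0, 0], [0, 0, 0, 0, 0, 0], [0, 0, 0, 0, 0, 0]],
])

```text
time_s: 57.55
position: [0.6203, 0.0796, 0.0439]
tcp_rot: [[0.205, 0.979, 0.001], [0.979, -0.205, -0.0], [0.0, 0.001, -1.0]]
force: [0.7, -0.2, -0.1]
opening: 0.336
grasp_force: 30.0
```

```bash
python3 - <<'E'
from rings import *
go(.62,.0798,.0432,78)
E
```

```text
t 57.5 pos [0.6203 0.0796 0.0439] yaw 78.18 tilt [ 0.0008 -0.    ] op 0.336 gf 30.0 F [ 0.7 -0.2 -0.1]
shift mm [ 0.1 -0.4  0.7] turn z rad 0.003
```

>>> play_rows([
  [[0, 0, -10, 0, 0, 0], [0, 0, -30, 0, 0, 0], [0, 0, -40, 0, 0, 0], [0, 0, -40, 0, 0, 0], [0, 0, -40, 0, 0, 0]],
])

```text
time_s: 58.05
position: [0.6187, 0.0798, 0.2052]
tcp_rot: [[0.205, 0.979, -0.002], [0.979, -0.205, 0.0], [-0.0, -0.002, -1.0]]
force: [0.4, 0.7, -2.5]
opening: 0.337
grasp_force: 29.9
```

>>> play_rows([
  [[0, 0, 0, 0, 0, 0], [-15.3, -37, 0, 0, 0, 0], [-15.3, -37, 0, 0, 0, 0], [-15.3, -37, 0, 0, 0, 0], [-15.3, -37, 0, 0, 0, 0]],
])

```text
time_s: 58.55
position: [0.4595, 0.0501, 0.203]
tcp_rot: [[0.204, 0.979, -0.003], [0.979, -0.204, 0.0], [-0.0, -0.003, -1.0]]
force: [0.4, 0.1, -1.9]
opening: 0.332
grasp_force: 29.9
```

>>> play_rows([
  [[0, 0, 0, 0, 0, 0], [0, 0, 10, 0, 0, 0], [0, 0, 15, 0, 0, 0], [0, 0, 5, 0, 0, 0], [0, 0, 0, 0, 0, 0]],
])

```text
time_s: 59.05
position: [0.4627, 0.0501, 0.1726]
tcp_rot: [[0.205, 0.979, -0.002], [0.979, -0.205, 0.0], [-0.0, -0.002, -1.0]]
force: [-0.6, -0.6, -2.1]
opening: 0.335
grasp_force: 29.9
```

>>> play_rows([
  [[0, 0, 0, 0, 0, 0], [0, 0, 0, 0, 0, 0], [0, 0, 0, 0, 0, 0], [0, 0, 0, 0, 0, 0]],
])

```text
time_s: 59.45
position: [0.4629, 0.05, 0.1742]
tcp_rot: [[0.205, 0.979, 0.001], [0.979, -0.205, -0.0], [0.0, 0.001, -1.0]]
force: [-0.8, 0.5, -2.0]
opening: 0.336
grasp_force: 29.9
```

```bash
python3 - <<'E'
from rings import *
go(.4627,.0501,.1349,78)
E
```

```text
t 59.5 pos [0.4629 0.05   0.1742] yaw 78.19 tilt [ 0.0008 -0.0001] op 0.336 gf 29.9 F [-0.8  0.5 -2. ]
shift mm [ 0.  -0.2 39.3] turn z rad 0.003
```

>>> play_rows([
  [[0, 0, 10, 0, 0, 0], [0, 0, 10, 0, 0, 0], [0, 0, 3, 0, 0, 0], [0, 0, 0, 0, 0, 0], [0, 0, 0, 0, 0, 0]],
])

```text
time_s: 59.95
position: [0.4625, 0.05, 0.1506]
tcp_rot: [[0.205, 0.979, -0.001], [0.979, -0.205, 0.0], [-0.0, -0.001, -1.0]]
force: [0.5, 1.2, -3.5]
opening: 0.338
grasp_force: 29.9
```

>>> play_rows([
  [[0, 0, 1.5, 0, 0, 0], [0, 0, 1.5, 0, 0, 0], [0, 0, 2, 0, 0, 0], [0, 0, 0, 0, 0, 0], [0, 0, 0, 0, 0, 0]],
])

```text
time_s: 60.45
position: [0.4626, 0.05, 0.1458]
tcp_rot: [[0.205, 0.979, -0.0], [0.979, -0.205, 0.0], [-0.0, -0.0, -1.0]]
force: [0.4, 0.9, -2.9]
opening: 0.333
grasp_force: 29.9
```

>>> play_rows([
  [[0, 0, 3, 0, 0, 0], [0, 0, 3, 0, 0, 0], [0, 0, 2.5, 0, 0, 0], [0, 0, 1, 0, 0, 0], [0, 0, 0, 0, 0, 0]],
])

```text
time_s: 60.95
position: [0.4624, 0.05, 0.1361]
tcp_rot: [[0.205, 0.979, -0.001], [0.979, -0.205, 0.0], [-0.0, -0.001, -1.0]]
force: [-1.2, -1.1, -2.8]
opening: 0.332
grasp_force: 29.9
```

>>> play_rows([
  [[0, 0, 0.5, 0, 0, 0], [0, 0, 0, 0, 0, 0], [0, 0, 0, 0, 0, 0]],
])

```text
time_s: 61.25
position: [0.4626, 0.05, 0.1359]
tcp_rot: [[0.205, 0.979, 0.0], [0.979, -0.205, -0.0], [0.0, 0.0, -1.0]]
force: [0.2, -1.1, -2.7]
opening: 0.331
grasp_force: 29.9
```

>>> play_rows([
  [[0, 0, 0.5, 0, 0, 0], [0, 0, 0, 0, 0, 0], [0, 0, 0, 0, 0, 0]],
])

```text
time_s: 61.55
position: [0.4626, 0.05, 0.1354]
tcp_rot: [[0.205, 0.979, -0.0], [0.979, -0.205, -0.0], [-0.0, -0.0, -1.0]]
force: [-0.3, -0.0, -2.8]
opening: 0.338
grasp_force: 29.9
```

>>> play_rows([
  [[0, 0, 0.5, 0, 0, 0], [0, 0, 0, 0, 0, 0], [0, 0, 0, 0, 0, 0]],
])

```text
time_s: 61.85
position: [0.4626, 0.05, 0.1349]
tcp_rot: [[0.205, 0.979, 0.0], [0.979, -0.205, -0.0], [0.0, 0.0, -1.0]]
force: [0.1, 1.3, -1.8]
opening: 0.334
grasp_force: 29.9
```

>>> play_rows([
  [[0, 0, 0, 0, 0, 0], [0, 0, 0, 0, 0, 0], [0, 0, 0, 0, 0, 0], [0, 0, 0, 0, 0, 0], [0, 0, 0, 0, 0, 0]],
], fingers=0.3)

```text
time_s: 62.35
position: [0.4627, 0.05, 0.1349]
tcp_rot: [[0.205, 0.979, 0.0], [0.979, -0.205, -0.0], [0.0, 0.0, -1.0]]
force: [-0.2, -0.3, 0.7]
opening: 0.628
grasp_force: 0.0
```

>>> play_rows([
  [[0, 0, -15, 0, 0, 0], [0, 0, -30, 0, 0, 0], [0, 0, -35, 0, 0, 0], [-40, 0, 0, 0, 0, 0], [-45, 0, 0, 0, 0, 0]],
])

```text
time_s: 62.85
position: [0.4461, -0.0332, 0.2163]
tcp_rot: [[0.201, 0.98, 0.004], [0.98, -0.201, -0.001], [-0.0, 0.004, -1.0]]
force: [0.9, 0.2, -0.7]
opening: 0.653
grasp_force: 0.0
```

>>> play_rows([
  [[-45, 0, 0, 0, 0, 0], [-45, 0, 0, 0, 0, 0], [0, 0, 0, 0, 0, 0], [0, 0, 0, 0, 0, 0], [0, 0, 0, 0, 0, 0]],
])

```text
time_s: 63.35
position: [0.4265, -0.1204, 0.2147]
tcp_rot: [[0.204, 0.979, -0.001], [0.979, -0.204, 0.001], [0.001, -0.001, -1.0]]
force: [-0.6, 0.5, -0.1]
opening: 0.652
grasp_force: 0.0
```

```bash
python3 - <<'E'
from rings import *
ps={n:cap(n,n+'11') for n in('scene','top')}
s=ps['scene']['image'][130:230,240:360];u=ps['top']['image'][180:280,180:300];cv2.imwrite('pics/s11c.png',cv2.resize(np.hstack([s,u]),None,fx=3.3,fy=3.3,interpolation=2))
for n,p in ps.items():
    r=bot.pinpoint(p,'impeller_mid')[:1]; print(n,r and (r[0]['centre'],r[0]['confidence']),proj(p,[.4627,.0501,.121]))
E
```

```text
scene ([293.0, 178.2], 0.56) [[293.0616 177.0041]]
top ([230.7, 234.7], 0.8) [[231.5412 234.5476]]
```

View pics/s11c.png

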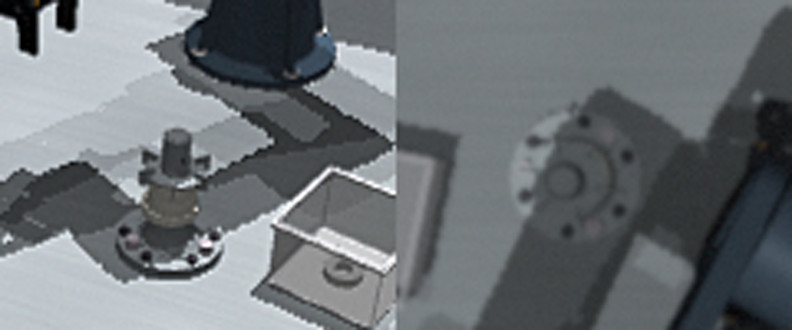

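The impeller sits upright on the ring stack at left crop (175,160), matching its projected seat to about 1 px. The worn ring is in the tub at (343,270). Handing in.

```bash
python3 -c "
from rig import bot
print(bot.hand_in())"
```

```text
the job is handed in; nothing more can be done
None
```

I handed the job in at about 63 s: the one worn ring (small) is in the tub, the three new rings are on their shoulders, and the impeller is upright on top. The last pictures agree with this, but the hand-in returned no verdict.

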